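# Fit the missing module and lock the row

## Task

Set the loose orange-banded module upright into the empty bay of the carrier, fully down on the bay's floor and in line with its two neighbours. Then, with the red slot driver, turn every module screw that is still open clockwise to its stop so that all three are locked, and hang the driver back upright in its stand. Do not knock over or push away the other things on the worktop.

Things in the scene. Friction and masses are not known exactly. Their poses are not given: they have to be found in the camera images.
- carrier: aluminium module carrier, fixed to the worktop, 78 deep (own x) x 176 wide (own y); origin at the centre of its underside; its floor is 8 above the worktop. Three bays side by side along its y, centres at y = -52, 0, +52; each bay is 47 wide between ribs 10 tall and 57 deep between front and back lips 5 tall
- empty_bay: the bay without a module (green pad with brass contact strips); origin at the centre of the bay's floor, 8 above the worktop, axes as the carrier's
- module_blue: grey box, 54 deep (own x) x 44 wide (own y) x 45 tall, with a blue band round it and a brass slotted screw head in the middle of its top; origin at the centre of its underside. Already sits, fixed, in a bay of the carrier
- module_yellow: grey box, 54 deep (own x) x 44 wide (own y) x 45 tall, with a yellow band round it and a brass slotted screw head in the middle of its top; origin at the centre of its underside. Already sits, fixed, in a bay of the carrier
- module_orange: grey box, 54 deep (own x) x 44 wide (own y) x 45 tall, with an orange band round it and a brass slotted screw head in the middle of its top; origin at the centre of its underside, 0.2 kg; the bottom 5 mm is a foot 2 mm narrower on each side. It stands loose on the worktop. Its x goes along the bay's x, either way round. Grip it across its 54 mm depth, where it has no neighbours
- screw_blue (a joint): quarter-turn captive screw of the blue module, about the vertical axis through the middle of the module's top: 0 = fully open (slot along the module's x, front to back, pointing at the white marks), grows clockwise seen from above, stop at 1.571 = fully locked (slot across the module, along its y, pointing at the red marks). Stays where it is left; turning takes about 0.05 N m
- screw_blue_top (a point): top centre of the brass screw head of the blue module, 55.5 above the module's underside. Head 26 dia, 10 tall, 10.5 above the module's lid; straight slot 6 wide (chamfered to 9 at the mouth), 7 deep, running right across. The point's x axis runs along the slot
- screw_yellow (a joint): quarter-turn captive screw of the yellow module, about the vertical axis through the middle of the module's top: 0 = fully open (slot along the module's x, front to back, pointing at the white marks), grows clockwise seen from above, stop at 1.571 = fully locked (slot across the module, along its y, pointing at the red marks). Stays where it is left; turning takes about 0.05 N m
- screw_yellow_top (a point): top centre of the brass screw head of the yellow module, 55.5 above the module's underside. Head 26 dia, 10 tall, 10.5 above the module's lid; straight slot 6 wide (chamfered to 9 at the mouth), 7 deep, running right across. The point's x axis runs along the slot
- screw_orange (a joint): quarter-turn captive screw of the orange module, about the vertical axis through the middle of the module's top: 0 = fully open (slot along the module's x, front to back, pointing at the white marks), grows clockwise seen from above, stop at 1.571 = fully locked (slot across the module, along its y, pointing at the red marks). Stays where it is left; turning takes about 0.05 N m
- screw_orange_top (a point): top centre of the brass screw head of the orange module, 55.5 above the module's underside. Head 26 dia, 10 tall, 10.5 above the module's lid; straight slot 6 wide (chamfered to 9 at the mouth), 7 deep, running right across. The point's x axis runs along the slot
- driver: slot driver with a flat red handle, 107 tall overall, 0.12 kg, standing blade down in its stand; origin at the middle of the blade's tip edge, own z up to the handle, own x along the blade. Blade 22 wide (x) x 3 thick (y) x 9 long, shank 10 dia, black collar 46 dia from 53 to 57 above the tip, handle 36 (x) x 22 (y) from 57 to 107 above the tip: the handle's wide sides are parallel to the blade. In a screw slot the blade has about 0.14 rad of play either way
- driver_tip (a point): middle of the driver's tip edge (same as the driver's origin), axes as the driver's
- driver_grip (a point): middle of the driver's handle, 83 above the tip
- driver_stand: grey tubular stand fixed to the worktop, 65 tall, 54 outside dia with a hole of 32 dia, on a round foot 80 dia; origin at the centre of its underside. The driver hangs in it by its collar on the rim, its tip then 12 above the worktop
- vial: bystander: white-capped glass sample vial, 22 dia x 68 tall, standing; origin at the centre of its underside
- vial_red: bystander: red-capped glass sample vial, 19 dia x 58 tall, standing; origin at the centre of its underside
- vial_black: bystander: black-capped glass sample vial, 19 dia x 58 tall, standing; origin at the centre of its underside
- beaker: bystander: small clear beaker, 54 dia x 70 tall, standing; origin at the centre of its underside
- petri_dish: bystander: petri dish, 92 dia x 15 tall; origin at the centre of its underside
- kf_clamp: bystander: aluminium ring clamp with red wing nut, 57x88x17, lying flat; origin at the centre of its underside
- gasket_pack: bystander: stack of copper gaskets, 49 dia x 10; origin at the centre of its underside
- spanner: bystander: ring and open spanner, 28x150x8, lying flat, length along its own y; origin at the centre of its underside
- pliers: bystander: pliers with orange grips, 44x156x13, lying flat, length along its own y; origin at the centre of its underside

How it is judged:
By the outcome, as a careful person would: the job done as asked, in the order asked, and still so for the second after the job is handed in, with the robot touching nothing.
It also fails if it takes over 72 s, if anything falls off the work surface, if the arm or the gripper's body presses on something with over 40 N, if the wrist force passes 120 N, or if a joint passes its speed limit or range.

## Robot

A 7-joint arm with a two-finger parallel gripper is mounted at the origin on a cart in front of the work surface, level with it; the furniture and walls round the work are solid. World frame = base frame: x ahead of the robot, y to its left, z up, the work surface at z = 0. Lengths are in m, angles in rad, forces in N, time in s.
With the tool pointing down it reaches from about 0.4 to 0.875 m from the base axis. Payload 19.3 kg.
Tool frame: the origin (TCP) lies on the front face of the gripper's body, between the roots of the fingers; the fingertips stand 73 mm ahead of it and the grasp point (between the pads) lies 54 mm ahead of it; z points along the fingers, y is the direction in which the jaws open and shut (so a half turn about z gives the same grasp; the last joint's range is limited). The gripper opens to 85 mm and grips with 20 to 120 N. Pads are 22 mm wide; open, the fingers measure 114 mm over their backs; the gripper's body (76 mm by 85 mm) begins 54 mm behind the grasp point. The pads swing forward as they close: fully open they stand 13 mm farther back than shut.
Start: joints at [-1.42, 0.521, -0.036, 1.599, 0.021, 1.021, -0.113], TCP at [0.137, 0.61, 0.304] pointing down, gripper open.
Joint ranges: [-2.91, 2.91], [-0.3, 2.13], [-1.5, 1.42], [0.17, 2.43], [-1.26, 4.41], [0.16, 1.93], [-2.52, 2.52]. Speed limits (rad/s): [1.89, 1.89, 2.39, 2.39, 3.01, 3.01, 3.01].

## Interface

Orientations are given as [roll, pitch, yaw] about the fixed x, y, z axes, in that order (R = Rz(yaw) Ry(pitch) Rx(roll)).
In Python, from workcell import bot gives the robot as it stands.
- The arm moves only by the shell command python3 -m crank 'ROWS' [OPENING] [FORCE]. ROWS is a JSON object of lists of equal length, an entry for each row: "travel": the shift along the world's x, y, z in cm, a list of three; "rot": the turn, a rotation vector about the world's x, y, z in degrees, a list of three. A call has 1 to 8 rows; each row is the pose to reach, as a shift and turn from the pose commanded when the call began; what a row does not reach only later rows make up. A row lasts 1/10 s, in which the tool goes at most 50 mm and 8.59 degrees, less where a joint would pass 70% of its speed; a pose out of reach is approached as far as the arm can. A call with a gripper value outside its range is refused whole. OPENING is the opening, from -1 (shut) to 1 (fully open), so that 0 is half open, set as the call begins (- or left out, the last holds). The fingers move at their own pace and stop on an object; FORCE is the grip in N (left out, the last holds). Time passes only in rows, so rows that repeat a pose let the fingers close. It gives the time, the measured TCP pose, the force and the opening at its end, in the units of the state.
- bot.observe(): the state, without advancing time (a new reading comes with each control period).
- bot.grab_frame(name): name is "side" or "top"; returns the picture (400x640x3 uint8, red, green, blue); there is no depth.
- bot.camera_model(name): a dict with "fx", "fy", "cx", "cy" (pixels), "R" (3x3) and "t" (3): a world point X has camera coordinates R X + t. Camera axes: x right, y down, z forward; pixel columns grow to the right and rows downward; lengths in m; the calibration is good to about 2 mm. A picture is of the moment at which its call begins. camera_model takes no time and is no camera call.
- bot.job_done(): hands the job in, once; it reports no verdict.
Trained networks look in the newest picture that a camera, given by its name, has taken for a name from the list of things; names that differ only in an ending like _2 or _b are one class to them, and where a whole thing is asked for, a point or a joint stands for the part that bears it (a point fixed in the world has none). Each returns a list of dicts, best first, with "conf" (0 to 1); they miss things now and then, are a little off and sometimes report something else, mostly with a low value. They report only what shows in the picture. A call takes as long as a camera call.
- bot.silhouettes(camera, thing): "pixels" (400x640 bool, what is visible of it) and "box" ([centre column, centre row, width, height] in pixels, round what is visible of it).
The state is a dict: "clock": time; "qpos": joint angles; "qd": joint speeds; "joint_efforts": joint torques, N m; "position": TCP position; "tool_rot": TCP orientation; "force": force on the tool from outside, world axes, zero at the start; "moment": the same for the moment, N m; "grip_width": finger opening in m.
Only numpy, scipy, OpenCV 4.12 (cv2) and the standard library are available. Lean on these libraries where they do the work, as an engineer would, in place of code of your own. Each camera call takes 0.05 s, during which the arm holds its last target.

## Working session

There is one attempt and no reset: what is moved stays moved. The work goes in short steps, Python scripts to look and compute and a shell command to move; the robot and the scene stay as the last step left them, time stands still between calls to the robot, and variables do not carry over. Pictures are saved under pics/ and viewed, and the job is handed in when it is done.

```bash
ls; mkdir -p pics; python3 - <<'E'
from workcell import bot
import cv2
for n in ("side","top"):
    im=bot.grab_frame(n); cv2.imwrite(f"pics/{n}0.png",im[:,:,::-1])
    c=bot.camera_model(n); print(n,c)
s=bot.observe(); print(s)
E
```

```text
pics
side {'fx': 391.3328522194648, 'fy': 391.3328522194648, 'cx': 313.0351700518304, 'cy': 203.12046572088138, 'R': array([[ 0.885852  , -0.46336488,  0.02364777],
       [-0.18850837, -0.40602252, -0.89420932],
       [ 0.42394672,  0.78767931, -0.44702403]]), 't': array([-0.49223676,  0.19933473,  0.75501439])}
top {'fx': 423.6567492809738, 'fy': 423.6567492809738, 'cx': 312.0549557478784, 'cy': 204.10736801805405, 'R': array([[-0.0110141 , -0.99991511,  0.00696165],
       [-0.98671564,  0.00973967, -0.16216471],
       [ 0.16208314, -0.00865527, -0.98673915]]), 't': array([-0.00432085,  0.55855457,  1.14234268])}
{'clock': 0.1, 'qpos': array([-1.42020369,  0.52194966, -0.03632909,  1.59992731,  0.0212303 ,
        1.02112333, -0.11280143]), 'qd': array([-0.0017802 , -0.00164916,  0.00157978, -0.00048448, -0.00066763,
        0.00087393, -0.00070854]), 'joint_efforts': array([ 3.48704765e-03, -9.28495789e+01,  1.98381208e+00, -3.70529401e+01,
        1.81222439e-02,  5.45181858e-03,  2.47152587e-05]), 'position': array([0.13686134, 0.60960173, 0.30339469]), 'tool_rot': array([-3.14057535e+00,  9.67479186e-05,  2.92080452e+00]), 'force': array([ 0.612561  , -1.19416349, -0.54888704]), 'moment': array([-0.04693505,  0.00829767,  0.02315011]), 'grip_width': 0.08549143252627601}
```

View pics/side0.png

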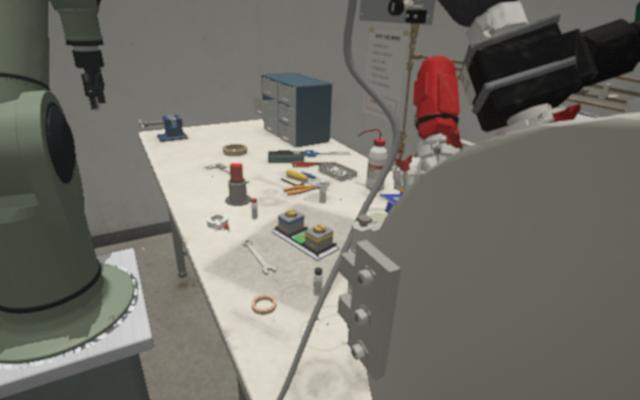

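View pics/top0.png

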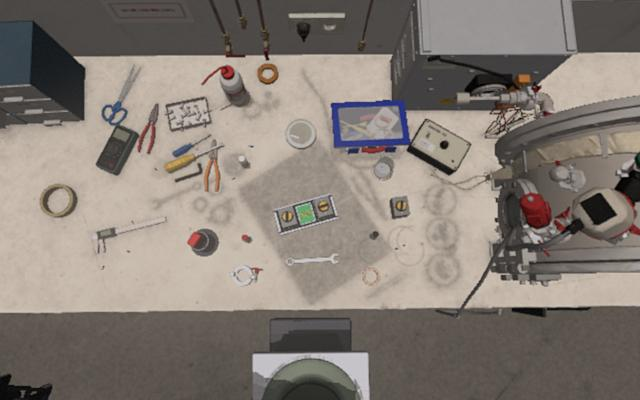

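The top view shows the carrier near (305,214), the loose module near (400,205), and the driver stand near (203,242). The spanner is in front of the carrier and the black vial at (374,235). Next I'll run the detectors and look at zoomed crops.

```bash
cat > h.py <<'E'
from workcell import bot
import numpy as np, cv2
C={n:bot.camera_model(n) for n in("side","top")}
def proj(n,X):
    c=C[n];p=c["R"]@np.asarray(X,float)+c["t"];return np.array([c["fx"]*p[0]/p[2]+c["cx"],c["fy"]*p[1]/p[2]+c["cy"]])
def ray(n,u,v,z):
    c=C[n];d=c["R"].T@np.array([(u-c["cx"])/c["fx"],(v-c["cy"])/c["fy"],1]);o=-c["R"].T@c["t"]
    return o+d*(z-o[2])/d[2]
def crop(n,im,box,k,fn):
    x0,y0,x1,y1=box;cv2.imwrite(fn,cv2.resize(im[y0:y1,x0:x1,::-1],None,fx=k,fy=k,interpolation=cv2.INTER_CUBIC))
E
python3 - <<'E'
from h import *
im=bot.grab_frame("top"); np.save("top0.npy",im)
crop("top",im,(260,180,420,280),5,"pics/t1.png")
ims=bot.grab_frame("side"); crop("side",ims,(200,150,360,270),5,"pics/s1.png")
crop("top",im,(180,210,280,290),6,"pics/t2.png")
for th in ["carrier","module_blue","module_yellow","module_orange","screw_blue_top","driver","driver_stand","empty_bay","vial","vial_red","vial_black","beaker","petri_dish","kf_clamp","gasket_pack","spanner","pliers"]:
  for n in("top","side"):
    r=bot.silhouettes(n,th)
    for d in r[:2]:
        m=d["pixels"];ys,xs=np.nonzero(m)
        print(th,n,round(d["conf"],2),np.round(d["box"],1),m.sum(),xs.mean().round(2),ys.mean().round(2),np.round(ray(n,xs.mean(),ys.mean(),0.0)[:2],3))
E
```

```text
carrier top 0.95 [307.4 214.8  63.5  42.6] 804 305.4 216.13 [0.531 0.009]
carrier top 0.24 [196.4 242.1  16.   17.3] 220 197.94 240.59 [0.463 0.318]
carrier side 0.68 [307.3 243.8  67.   33.1] 589 305.8 244.37 [ 0.531 -0.008]
module_blue top 0.87 [289.  217.6  16.3  19.9] 292 287.34 217.99 [0.526 0.061]
module_blue top 0.7 [373.2 235.3  11.8   9.4] 44 373.75 235.25 [ 0.473 -0.187]
module_blue side 0.73 [291.9 222.2  30.5  30.3] 558 290.8 221.43 [0.546 0.113]
module_yellow top 0.85 [322.9 209.6  17.   23.3] 347 323.45 207.88 [ 0.555 -0.044]
module_yellow side 0.58 [320.5 238.4  31.4  24.9] 573 319.39 237.43 [0.577 0.006]
module_orange top 0.73 [405.1 206.2  11.8  14.8] 97 401.25 205.82 [ 0.558 -0.271]
module_orange top 0.57 [402.  206.7  20.8  21.6] 357 399.76 207.2 [ 0.554 -0.266]
module_orange side 0.68 [318.6 283.    8.9  21.7] 208 318.04 280.57 [ 0.49  -0.149]
screw_blue_top top 0.61 [401.4 204.9   7.9   6.5] 73 401.45 205.79 [ 0.558 -0.271]
screw_blue_top side 0.41 [292.6 213.9  10.6   6.9] 46 291.33 212.57 [0.569 0.16 ]
driver top 0.58 [197.1 241.2  17.3  14.5] 263 197.79 240.44
[... 1385 characters left out ...]
6]
petri_dish side 0.25 [236.1 174.3  15.4  17.6] 295 236.38 173.78 [0.516 0.504]
kf_clamp top 0.59 [242.9 276.2  28.2  19.4] 220 243.58 274.97 [0.365 0.186]
kf_clamp side 0.62 [220.3 221.9  22.4  20.9] 307 218.17 221.35 [0.367 0.198]
gasket_pack top 0.52 [370.4 277.6  22.3  18.9] 100 370.92 276.0 [ 0.358 -0.175]
gasket_pack side 0.83 [265.9 305.5  28.5  20.6] 316 264.03 304.74 [ 0.358 -0.17 ]
spanner top 0.75 [314.4 259.2  45.3   8.6] 144 316.38 259.63 [ 0.405 -0.021]
spanner side 0.79 [258.4 259.7  30.8  39. ] 321 259.92 258.56 [ 0.407 -0.017]
pliers top 0.74 [214.2 165.4  12.9  48.3] 335 212.72 165.38 [0.685 0.281]
pliers side 0.61 [301.6 188.1  35.9  12.9] 225 301.43 189.38 [0.666 0.291]
```

View pics/t1.png

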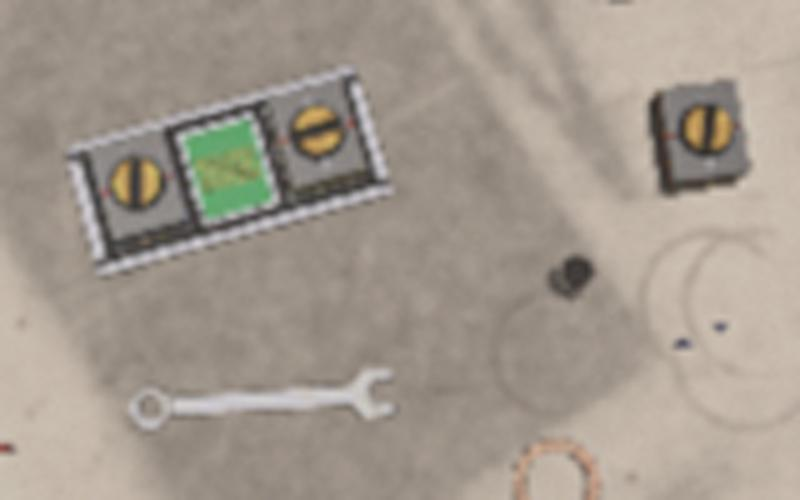

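View pics/t2.png

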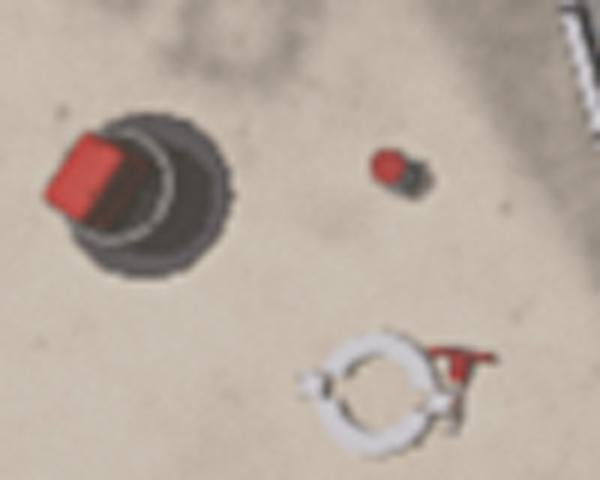

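View pics/s1.png

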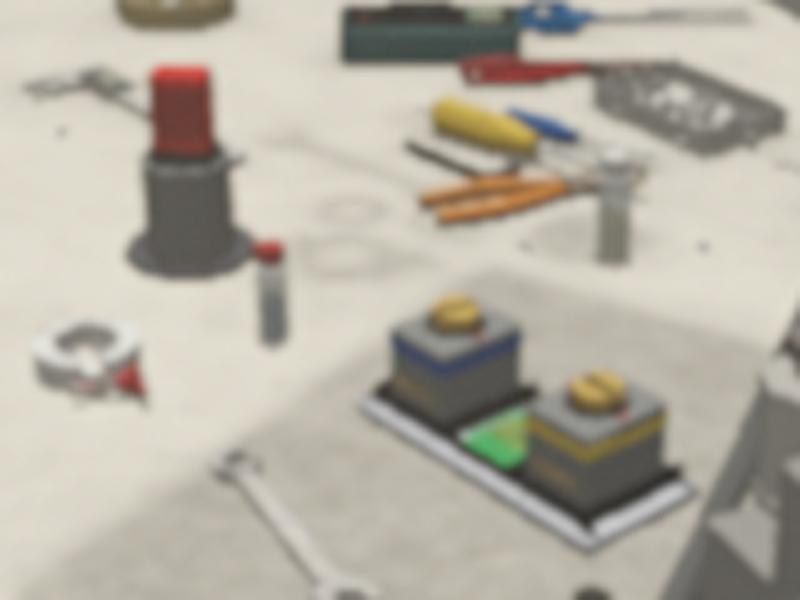

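```bash
python3 - <<'E'
from h import *
for n in C: print(n,np.round(-C[n]["R"].T@C[n]["t"],3))
T=bot.grab_frame("top");S=bot.grab_frame("side");np.save("S.npy",S);np.save("T.npy",T)
def brass(im,c,r=9):
    x,y=c;sub=im[y-r:y+r+1,x-r:x+r+1].astype(float)
    w=np.clip((sub[...,0]-sub[...,2])-45,0,60)  # R-B
    yy,xx=np.mgrid[y-r:y+r+1,x-r:x+r+1]
    return (w*xx).sum()/w.sum(),(w*yy).sum()/w.sum(), (w>25).sum()
for nm,ct,cs in (("blue",(287,216),(291,213)),("yellow",(323,206),(319,228)),("orange",(401,205),None)):
    t=brass(T,ct,7);print(nm,t,ray("top",t[0],t[1],0.0635 if nm!="orange" else .0555))
    if cs:
        s=brass(S,cs,6);print(s,ray("side",s[0],s[1],0.061))
# triangulate
E
python3 - <<'E'
from h import *
T=np.load("T.npy")
crop("top",T,(384,190,418,224),16,"pics/o16.png")
crop("top",T,(272,190,342,236),11,"pics/c11.png")
E
```

```text
side [ 0.154 -0.742  0.527]
top [0.366 0.    1.218]
blue (np.float64(286.97633802816904), np.float64(215.8180281690141), np.int64(35)) [0.52361396 0.05926521 0.0635    ]
(np.float64(290.8915254237288), np.float64(211.74169491525424), np.int64(27)) [0.52189194 0.06023043 0.061     ]
yellow (np.float64(323.033371040724), np.float64(205.48190045248867), np.int64(32)) [ 0.55139587 -0.04025867  0.0635    ]
(np.float64(318.9876077586207), np.float64(227.3313577586207), np.int64(38)) [ 0.54911214 -0.0399133   0.061     ]
orange (np.float64(401.1715713492504), np.float64(205.1810105496946), np.int64(35)) [ 0.55137728 -0.25807126  0.0555    ]
```

```bash
python3 - <<'E'
import cv2
T=cv2.imread("pics/top0.png")
cv2.imwrite("pics/d16.png",cv2.resize(T[222:262,184:224],None,fx=14,fy=14,interpolation=cv2.INTER_CUBIC))
E
```

```text
(no output)
```

View pics/o16.png

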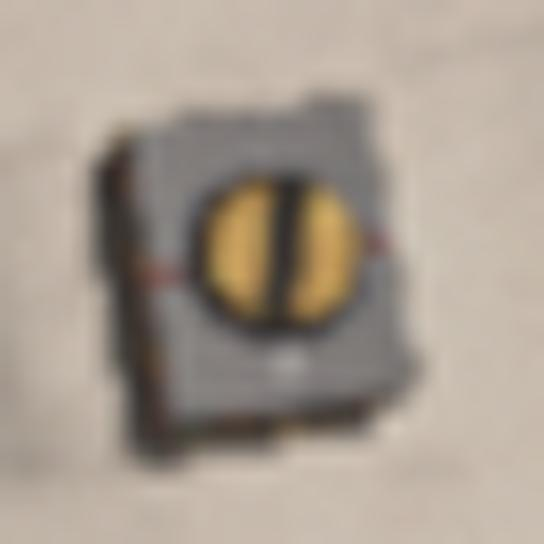

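View pics/c11.png

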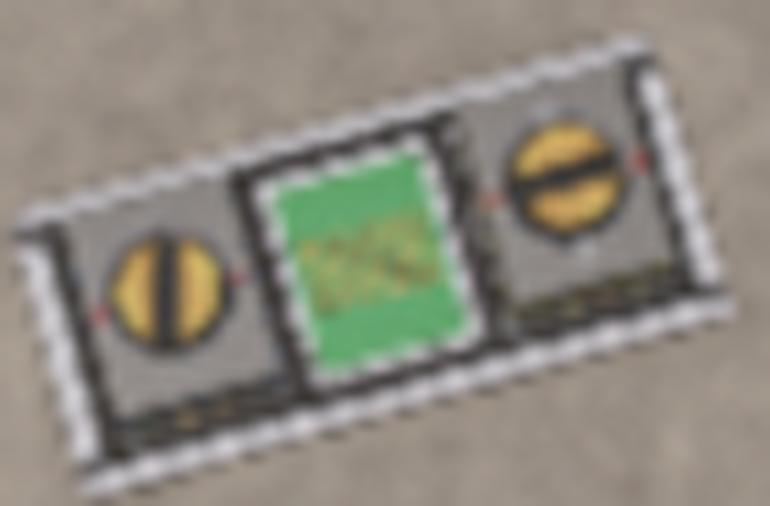

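View pics/d16.png

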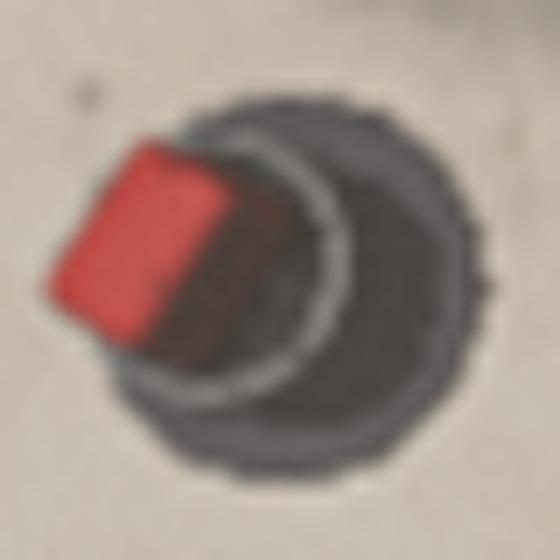

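```bash
cat >> h.py <<'E'
def slot_angle(T,u,v,z,r=0.010):
    # world-frame rectified patch around screw; find the slot direction (deg, world yaw mod 180)
    P=ray("top",u,v,z)[:2]; n=41; g=np.linspace(-r,r,n); X,Y=np.meshgrid(g,g,indexing="ij")
    uv=np.array([[proj("top",[P[0]+a,P[1]+b,z]) for a,b in zip(xr,yr)] for xr,yr in zip(X,Y)]).astype(np.float32)
    p=cv2.remap(T.astype(np.float32),uv[...,0],uv[...,1],cv2.INTER_CUBIC).sum(2)
    best=None;disc=X**2+Y**2<(r*.95)**2
    for th in np.arange(0,180,1.):
        t=np.radians(th)
        for o in np.arange(-.003,.0031,.0005):
            d=abs(-X*np.sin(t)+Y*np.cos(t)-o); w=np.exp(-(d/.003)**2)*disc; s=(p*w).sum()/w.sum()
            if best is None or s<best[0]: best=(s,th,o)
    return best
E
python3 - <<'E'
from h import *
T=np.load("T.npy")
for nm,u,v,z in (("blue",286.98,215.82,.0635),("yellow",323.03,205.48,.0635),("orange",401.17,205.18,.0555)):
    print(nm,slot_angle(T,u,v,z))
def f(c,x0,y0,k): return (c[0]+.5)/k-.5+x0,(c[1]+.5)/k-.5+y0
a=f((155,275),384,190,16);b=f((380,243),384,190,16)
A=ray("top",*a,.045);B=ray("top",*b,.045);d=A-B;print("orange marks",A,B,(A+B)/2,np.linalg.norm(d),"y dir yaw-90",np.degrees(np.arctan2(d[1],d[0]))-90)
for nm,p,q in (("blue",(98,317),(238,278)),("yellow",(491,203),(640,160))):
    A=ray("top",*f(p,272,190,11),.053);B=ray("top",*f(q,272,190,11),.053);d=A-B;print(nm,(A+B)/2,np.linalg.norm(d),np.degrees(np.arctan2(d[1],d[0]))-90)
# driver
R=T.astype(int);m=((R[...,0]-R[...,1])>60)
m[:,:180]=0;m[:,215:]=0;m[:220]=0;m[265:]=0
m&=R[...,0]>130
ys,xs=np.nonzero(m);print(len(xs))
W=np.array([ray("top",x,y,.119)[:2] for x,y in zip(xs,ys)]);c=W.mean(0)
print("drv",c,cv2.minAreaRect((W*1000).astype(np.float32)))
ev,E=np.linalg.eigh(np.cov((W-c).T));print(np.sqrt(ev*12),np.degrees(np.arctan2(E[1,1],E[0,1])))
# stand
r=bot.silhouettes
E
```

```text
blue (np.float64(230.06736212219846), np.float64(0.0), np.float64(0.001))
yellow (np.float64(221.70986303190196), np.float64(108.0), np.float64(0.0))
orange (np.float64(210.86177650994748), np.float64(172.0), np.float64(0.0005))
orange marks [ 0.54890369 -0.23785456  0.045     ] [ 0.55419754 -0.27765206  0.045     ] [ 0.55155061 -0.25775331  0.045     ] 0.04014804967591736 y dir yaw-90 7.576984690964579
blue [0.52289524 0.06023048 0.053     ] 0.036546224944499585 15.157576304662996
yellow [ 0.55150032 -0.0403988   0.053     ] 0.03936206816063705 15.696208273925535
99
drv [0.45820742 0.29852216] ((458.1035461425781, 298.5704345703125), (19.546524047851562, 33.4752197265625), 59.25279998779297)
[0.01961752 0.03358788] 148.40506930007692
```

```bash
python3 -m crank '{"travel":[[28,-28,0],[28,-28,0],[28,-28,0],[28,-28,0],[28,-28,0],[28,-28,0],[28,-28,0],[28,-28,0]],"rot":[[0,0,-35],[0,0,-35],[0,0,-35],[0,0,-35],[0,0,-35],[0,0,-35],[0,0,-35],[0,0,-35]]}' 1 60; python3 -c "
from h import *
s=bot.observe();print(s['qpos'].round(3),s['position'],np.degrees(s['tool_rot']))"
```

```text
clock: 2.8
position: [0.4183, 0.328, 0.3042]
tool_rot: [3.141, 0.0, 2.31]
force: [1.1, 0.6, 0.4]
grip_width: 0.0855
[-0.923  0.378  0.192  1.855 -0.089  0.917  0.049] [0.41827108 0.32795209 0.30419637] [1.79967382e+02 3.92503694e-03 1.32326012e+02]
```

```bash
python3 -m crank '{"travel":[[13.3,-58.8,-5],[13.3,-58.8,-5],[13.3,-58.8,-5],[13.3,-58.8,-5],[13.3,-58.8,-5],[13.3,-58.8,-5],[13.3,-58.8,-5],[13.3,-58.8,-5]],"rot":[[0,0,-34.7],[0,0,-34.7],[0,0,-34.7],[0,0,-34.7],[0,0,-34.7],[0,0,-34.7],[0,0,-34.7],[0,0,-34.7]]}'; python3 -c "
from h import *
s=bot.observe();print(s['qpos'].round(3),s['position'],np.degrees(s['tool_rot']))"
```

```text
clock: 3.6
position: [0.5051, -0.0609, 0.2709]
tool_rot: [3.141, -0.0, 1.705]
force: [1.4, 0.9, -0.1]
grip_width: 0.0854
[-0.314  0.409  0.416  1.954 -0.222  0.822  0.358] [ 0.50505032 -0.06088989  0.27089992] [ 1.79964600e+02 -8.71706748e-03  9.76728456e+01]
```

```bash
python3 -m crank '{"travel":[[4.6,-19.7,-5],[4.6,-19.7,-5],[4.6,-19.7,-5],[4.6,-19.7,-5],[4.6,-19.7,-5],[4.6,-19.7,-5],[4.6,-19.7,-5]],"rot":[[0,0,0],[0,0,0],[0,0,0],[0,0,0],[0,0,0],[0,0,0],[0,0,0]]}'; python3 -c "
from h import *
s=bot.observe();print(s['qpos'].round(3),s['position'],np.degrees(s['tool_rot']))
im=bot.grab_frame('top');crop('top',im,(340,150,460,240),6,'pics/a1.png')"
```

```text
clock: 4.3
position: [0.5509, -0.2551, 0.2208]
tool_rot: [-3.142, -0.001, 1.705]
force: [-0.1, 0.4, 1.1]
grip_width: 0.0856
[ 0.08   0.624  0.38   1.739 -0.297  0.836  0.73 ] [ 0.55087059 -0.25508062  0.22083193] [-1.79995967e+02 -3.77674084e-02  9.76774731e+01]
```

View pics/a1.png

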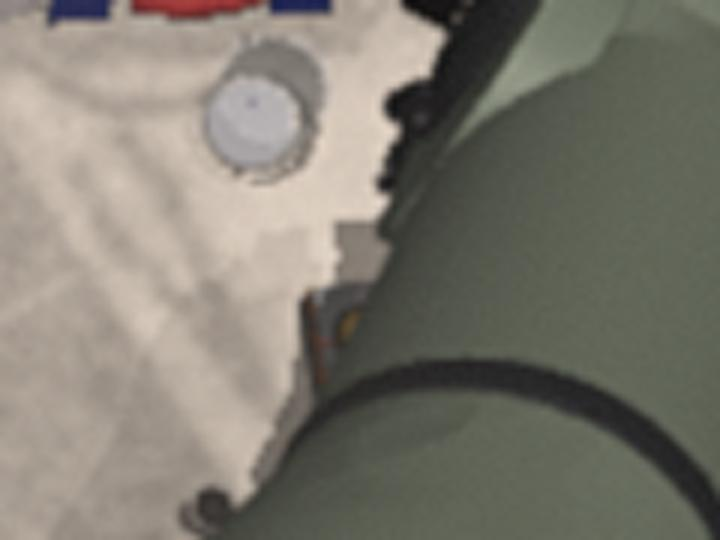

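The arm hides the module from above, but the jaws line up with the measured pose, and the beaker and black vial are clear of the fingers. I'll descend.

```bash
python3 -m crank '{"travel":[[0.05,-0.3,-3],[0.05,-0.3,-6],[0.05,-0.3,-9],[0.05,-0.3,-12],[0.05,-0.3,-13],[0.05,-0.3,-14],[0.05,-0.3,-14]],"rot":[[0,0,0],[0,0,0],[0,0,0],[0,0,0],[0,0,0],[0,0,0],[0,0,0]]}'; python3 -m crank '{"travel":[[0,0,0],[0,0,0],[0,0,0],[0,0,0],[0,0,0],[0,0,0]],"rot":[[0,0,0],[0,0,0],[0,0,0],[0,0,0],[0,0,0],[0,0,0]]}' -1 60;  python3 -c "
from h import *
s=bot.observe();print(s['qpos'].round(3),s['position'],np.degrees(s['tool_rot']),s['force'],s['moment'])"
```

```text
clock: 5.05
position: [0.5515, -0.2584, 0.0809]
tool_rot: [-3.141, -0.0, 1.705]
force: [-0.3, -0.4, -0.2]
grip_width: 0.0855
clock: 5.65
position: [0.5518, -0.2592, 0.0822]
tool_rot: [3.14, 0.0, 1.704]
force: [-2.7, 1.4, 11.0]
grip_width: 0.0531
[ 0.153  0.824  0.282  1.784 -0.379  0.586  0.801] [ 0.55175781 -0.25918093  0.08215685] [1.79921639e+02 2.68335813e-02 9.76416885e+01] [-2.68332668  1.36942978 11.01085396] [0.34006637 0.57359164 0.02586258]
```

```bash
python3 -m crank '{"travel":[[0,0,1],[0,0,3],[0,0,6],[0,0,10],[0,0,12],[0,0,12],[0,0,12],[0,0,12]],"rot":[[0,0,0],[0,0,0],[0,0,0],[0,0,0],[0,0,0],[0,0,0],[0,0,0],[0,0,0]]}';  python3 -c "
from h import *
s=bot.observe();print(s['qpos'].round(3),s['position'],np.degrees(s['tool_rot']),s['force'],s['moment'])"
python3 -m crank '{"travel":[[-1.4,26.6,0],[-1.4,26.6,0],[-1.4,26.6,0],[-1.4,26.6,0],[-1.4,26.6,0],[-1.4,26.6,0],[-1.4,26.6,0],[-1.4,26.6,0]],"rot":[[0,0,8],[0,0,8],[0,0,8],[0,0,8],[0,0,8],[0,0,8],[0,0,8],[0,0,8]]}';  python3 -c "
from h import *
s=bot.observe();print(s['qpos'].round(3),s['position'],np.degrees(s['tool_rot']),s['force'],s['moment'])
im=bot.grab_frame('top');crop('top',im,(240,150,400,270),5,'pics/b1.png')
im=bot.grab_frame('side');crop('side',im,(240,130,400,250),5,'pics/b2.png')"
```

```text
clock: 6.45
position: [0.5509, -0.2586, 0.1999]
tool_rot: [-3.14, -0.001, 1.704]
force: [-0.0, -0.1, -1.9]
grip_width: 0.0532
[ 0.093  0.654  0.37   1.747 -0.312  0.8    0.747] [ 0.55093069 -0.25864963  0.19994846] [-1.79927107e+02 -4.48301941e-02  9.76549307e+01] [-0.02881432 -0.05800605 -1.92711718] [-0.01821212 -0.0213134   0.00491343]
clock: 7.25
position: [0.537, 0.0067, 0.2002]
tool_rot: [-3.14, 0.0, 1.844]
force: [0.5, -1.0, -1.9]
grip_width: 0.0536
[-0.378  0.554  0.352  1.937 -0.284  0.7    0.418] [0.53704317 0.00674139 0.20016378] [-1.79921657e+02  1.69721710e-02  1.05668165e+02] [ 0.4692465  -1.03784891 -1.88981454] [-0.09327058  0.03977679  0.0342406 ]
```

View pics/b1.png

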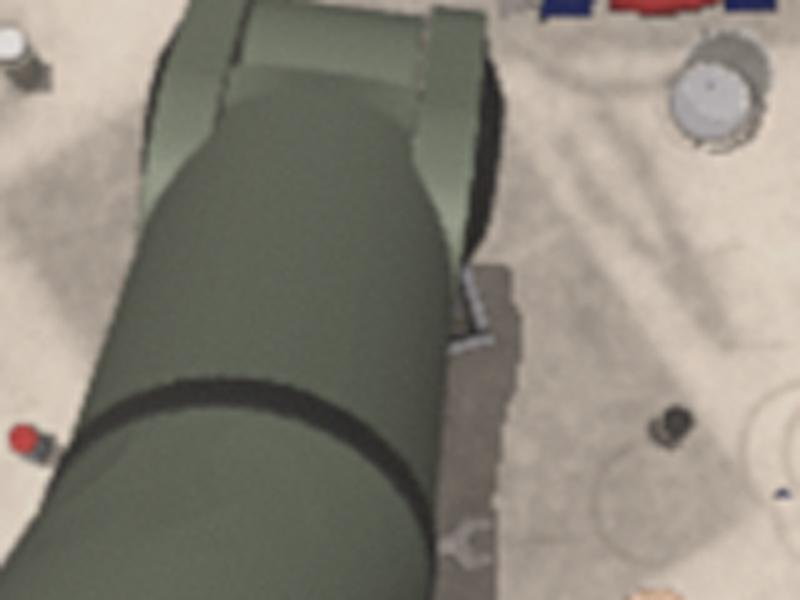

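View pics/b2.png

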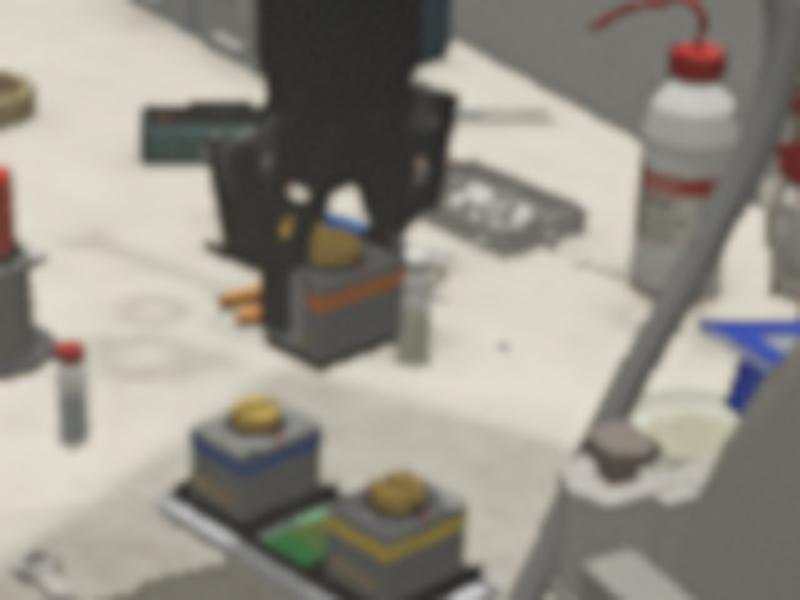

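```bash
cat >> h.py <<'E'
def wire(n,im,poses,box,k,fn):
    x0,y0,x1,y1=box
    o=cv2.resize(im[y0:y1,x0:x1,::-1],None,fx=k,fy=k,interpolation=cv2.INTER_CUBIC)
    def P(X): 
        q=proj(n,X); return tuple(int(round(((a+.5-b)*k-.5)*8)) for a,b in zip(q,(x0,y0)))
    def L(A,B,c): cv2.line(o,P(A),P(B),c,1,cv2.LINE_AA,3)
    for (x,y,z,yaw,col) in poses:
        c,s=np.cos(yaw),np.sin(yaw)
        W=lambda a,b,h:(x+c*a-s*b,y+s*a+c*b,z+h)
        K=[(27,22),(27,-22),(-27,-22),(-27,22)]
        for i in range(4):
            a,b=K[i];a2,b2=K[(i+1)%4]
            for h in (.005,.045): L(W(a/1e3,b/1e3,h),W(a2/1e3,b2/1e3,h),col)
            L(W(a/1e3,b/1e3,.005),W(a/1e3,b/1e3,.045),col)
        t=np.linspace(0,2*np.pi,25)
        for i in range(24): L(W(.013*np.cos(t[i]),.013*np.sin(t[i]),.0555),W(.013*np.cos(t[i+1]),.013*np.sin(t[i+1]),.0555),col)
    cv2.imwrite(fn,o)
E
python3 -m crank '{"travel":[[0,0,0]],"rot":[[0,0,0]]}'
python3 - <<'E'
from h import *
im=bot.grab_frame("side");s=bot.observe();p=s["position"];print(p,np.degrees(s["tool_rot"]))
th=np.radians(15.5);y=np.array([-np.sin(th),np.cos(th)]);c=np.array([.5375,.0095])
B=c+.052*y;Y=c-.052*y
wire("side",im,[(*B,.008,th,(255,0,0)),(*Y,.008,th,(0,255,255)),(p[0],p[1],p[2]-.082,s["tool_rot"][2]-np.pi/2,(0,128,255))],(270,165,345,255),8,"pics/w1.png")
E
```

```text
clock: 7.45
position: [0.5373, 0.0058, 0.2006]
tool_rot: [-3.141, 0.0, 1.842]
force: [-0.7, -0.5, -1.7]
grip_width: 0.0537
[0.53731779 0.00590233 0.20067362] [-1.79981338e+02  1.45046548e-02  1.05551883e+02]
```

View pics/w1.png

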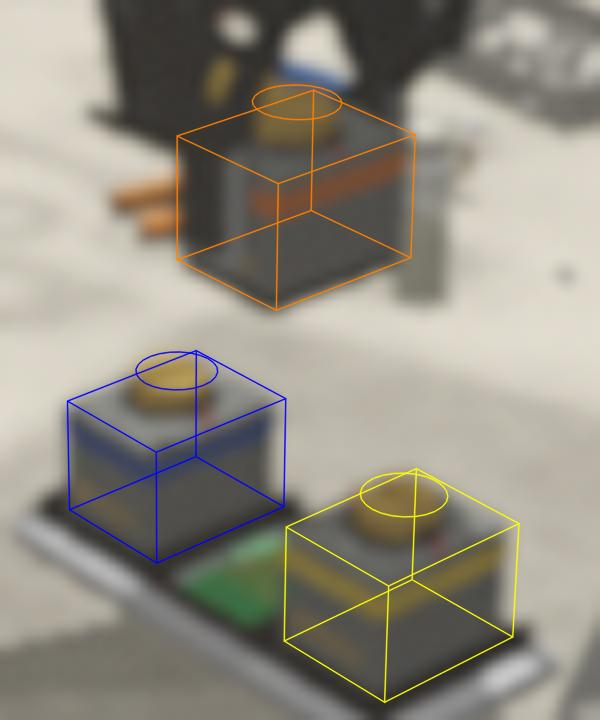

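```bash
python3 -m crank '{"travel":[[0,0.26,-3],[0,0.26,-6],[0,0.26,-7.5],[0,0.26,-8.5],[0,0.26,-8.8],[0,0.26,-8.8],[0,0.26,-8.8]],"rot":[[0,0,0],[0,0,0],[0,0,0],[0,0,0],[0,0,0],[0,0,0],[0,0,0]]}'
python3 - <<'E'
from h import *
im=bot.grab_frame("side");s=bot.observe();p=s["position"];print(p,np.degrees(s["tool_rot"]));np.save("S2.npy",im)
crop("side",im,(265,180,345,260),9,"pics/e0.png")
th=np.radians(15.5);y=np.array([-np.sin(th),np.cos(th)]);c=np.array([.5375,.0095])
B=c+.052*y;Y=c-.052*y
wire("side",im,[(*B,.008,th,(255,0,0)),(*Y,.008,th,(0,255,255)),(p[0],p[1],p[2]-.082,s["tool_rot"][2]-np.pi/2,(0,128,255))],(265,180,345,260),9,"pics/e1.png")
E
```

```text
clock: 8.2
position: [0.5377, 0.0095, 0.1136]
tool_rot: [3.141, 0.0, 1.844]
force: [-0.4, -0.1, -2.1]
grip_width: 0.0534
[0.53777008 0.00958847 0.11362293] [1.79928765e+02 1.15785603e-02 1.05644594e+02]
```

View pics/e0.png

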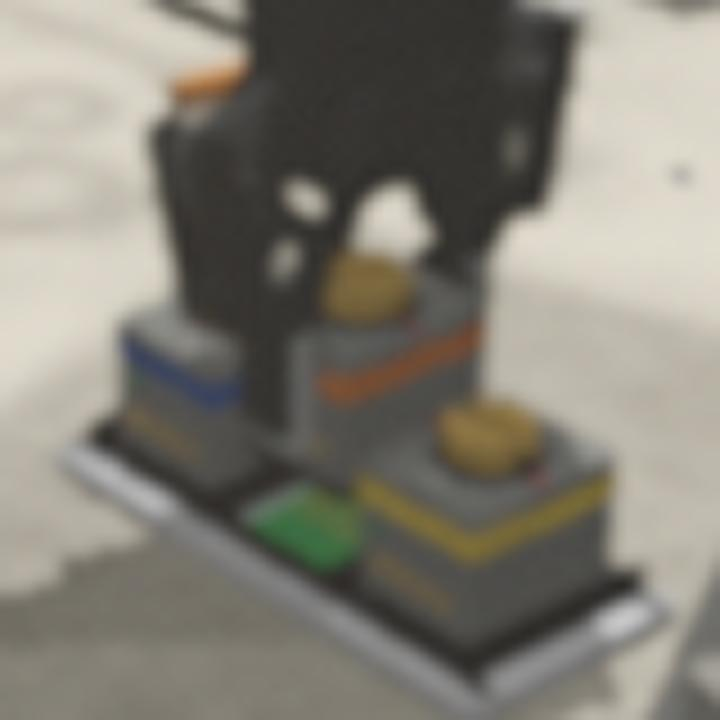

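View pics/e1.png

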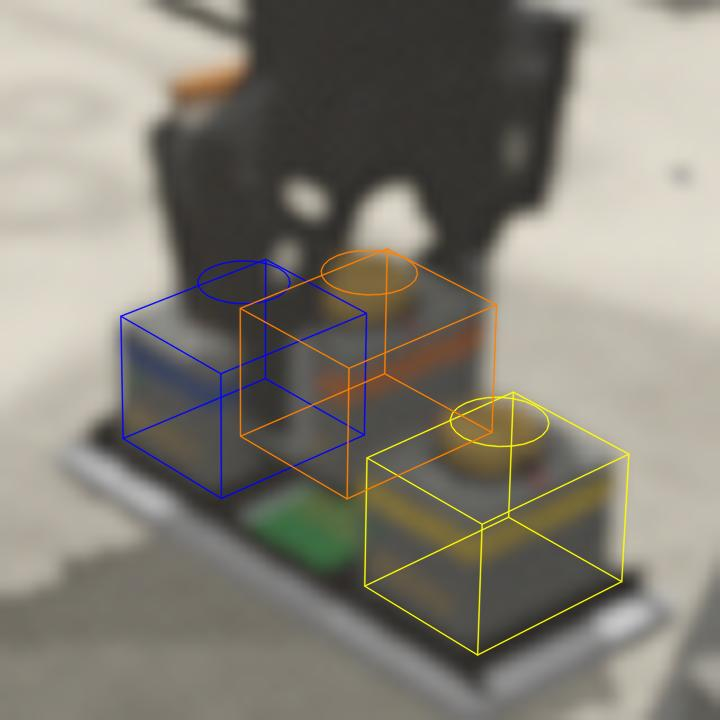

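```bash
python3 -m crank '{"travel":[[-0.1,0.05,-0.4],[-0.1,0.05,-0.8],[-0.1,0.05,-1.2],[-0.1,0.05,-1.6],[-0.1,0.05,-1.6]],"rot":[[0,0,0],[0,0,0],[0,0,0],[0,0,0],[0,0,0]]}'
python3 -c "
from h import *
s=bot.observe();print(s['position'],np.degrees(s['tool_rot']),s['force'],s['moment'])"
```

```text
clock: 8.75
position: [0.5361, 0.0101, 0.0962]
tool_rot: [-3.141, -0.0, 1.844]
force: [-0.7, -0.6, -1.6]
grip_width: 0.0529
[0.53608943 0.01007814 0.09619671] [-1.79948804e+02 -7.24587139e-03  1.05648169e+02] [-0.6848648  -0.60665152 -1.60640302] [ 0.00580541 -0.0193311  -0.03971486]
```

```bash
python3 -m crank '{"travel":[[0,0,-0.2],[0,0,-0.3],[0,0,-0.4],[0,0,-0.4]],"rot":[[0,0,0],[0,0,0],[0,0,0],[0,0,0]]}'
python3 -c "
from h import *
s=bot.observe();print(s['position'],np.degrees(s['tool_rot']),s['force'],s['moment'])"
```

```text
clock: 9.15
position: [0.5363, 0.0101, 0.0928]
tool_rot: [-3.142, -0.0, 1.844]
force: [-0.0, 0.1, -2.2]
grip_width: 0.0535
[0.53634516 0.01011629 0.09277146] [-1.79999022e+02 -5.18293325e-04  1.05646070e+02] [-0.02559741  0.12907201 -2.2482314 ] [0.00952449 0.00816308 0.00821778]
```

```bash
python3 -m crank '{"travel":[[0,0,-0.1],[0,0,-0.2],[0,0,-0.27],[0,0,-0.27]],"rot":[[0,0,0],[0,0,0],[0,0,0],[0,0,0]]}'
python3 -c "
from h import *
s=bot.observe();print(s['position'],np.degrees(s['tool_rot']),s['force'],s['moment'])
im=bot.grab_frame('side');crop('side',im,(265,180,345,260),9,'pics/f0.png')"
```

```text
clock: 9.55
position: [0.5364, 0.0101, 0.0902]
tool_rot: [3.142, -0.0, 1.844]
force: [-1.3, 0.5, 0.3]
grip_width: 0.053
[0.53636803 0.01011532 0.09017558] [ 1.79996043e+02 -3.57582146e-03  1.05643825e+02] [-1.25990081  0.52394319  0.27549767] [ 0.04327628  0.0885836  -0.02699789]
```

View pics/f0.png

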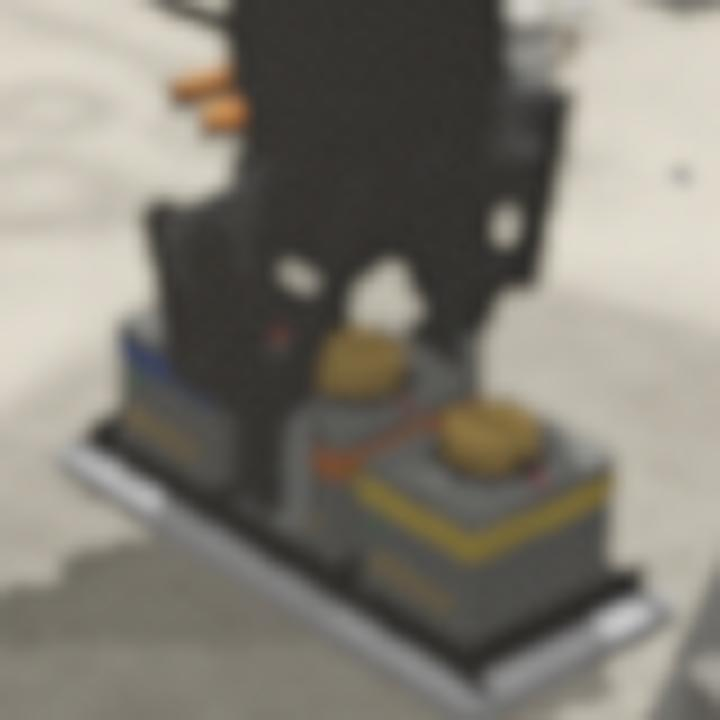

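The module looks down in the middle bay, with first floor contact. I'll press slightly to confirm.

```bash
python3 -m crank '{"travel":[[0,0,-0.1],[0,0,-0.15],[0,0,-0.15]],"rot":[[0,0,0],[0,0,0],[0,0,0]]}'
python3 -c "
from h import *
s=bot.observe();print(s['position'],np.degrees(s['tool_rot']),s['force'],s['moment'])"
```

```text
clock: 9.9
position: [0.5363, 0.0101, 0.09]
tool_rot: [3.141, -0.001, 1.844]
force: [-11.1, 1.4, 37.7]
grip_width: 0.0534
[0.53632699 0.01006777 0.09004381] [ 1.79969767e+02 -3.70208645e-02  1.05636257e+02] [-11.07791997   1.39209302  37.66506197] [0.10454317 2.38767694 0.04155293]
```

```bash
python3 -m crank '{"travel":[[0,0,0.12],[0,0,0.12]],"rot":[[0,0,0],[0,0,0]]}'; python3 -m crank '{"travel":[[0,0,0],[0,0,0],[0,0,0],[0,0,0]],"rot":[[0,0,0],[0,0,0],[0,0,0],[0,0,0]]}' 1; python3 -m crank '{"travel":[[0,0,2],[0,0,6],[0,0,10],[0,0,14],[0,0,16],[0,0,16]],"rot":[[0,0,0],[0,0,0],[0,0,0],[0,0,0],[0,0,0],[0,0,0]]}'; python3 -c "
from h import *
s=bot.observe();print(s['qpos'].round(3),s['position'],np.degrees(s['tool_rot']),s['force'],s['moment'])
im=bot.grab_frame('side');crop('side',im,(265,180,345,260),9,'pics/g0.png')"
```

```text
clock: 10.1
position: [0.5365, 0.0101, 0.0901]
tool_rot: [3.141, 0.0, 1.844]
force: [-4.8, -0.2, 15.4]
grip_width: 0.0535
clock: 10.5
position: [0.5363, 0.0101, 0.0897]
tool_rot: [-3.141, -0.0, 1.844]
force: [0.8, 0.0, -0.3]
grip_width: 0.0857
clock: 11.1
position: [0.5373, 0.0102, 0.2525]
tool_rot: [3.137, 0.0, 1.844]
force: [-0.1, -0.1, 0.3]
grip_width: 0.0856
[-0.421  0.477  0.397  1.901 -0.249  0.807  0.382] [0.53731826 0.01017244 0.25252246] [1.79744817e+02 1.45326198e-02 1.05648127e+02] [-0.10024934 -0.10910494  0.27090117] [-0.02514393  0.0349173   0.0027115 ]
```

View pics/g0.png

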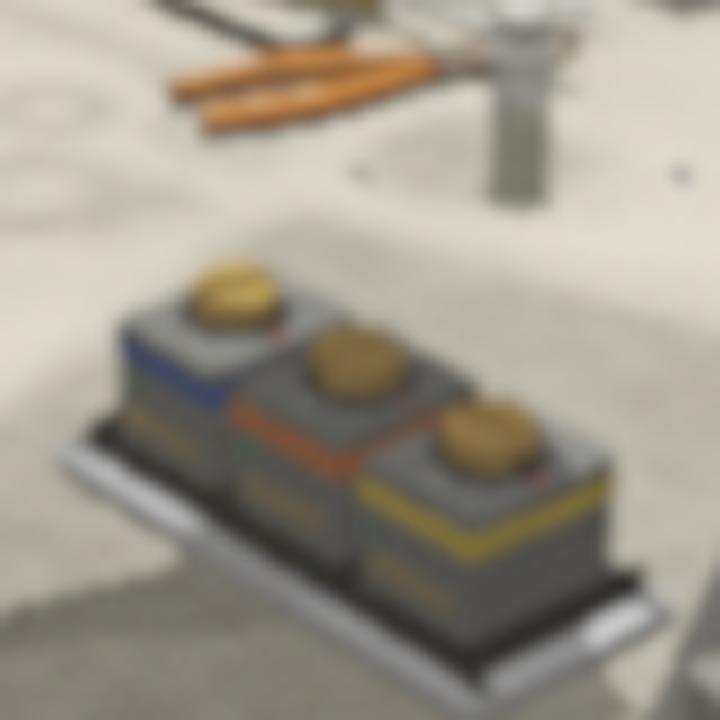

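```bash
python3 -m crank '{"travel":[[-7.9,28.8,0],[-7.9,28.8,0],[-7.9,28.8,0],[-7.9,28.8,0],[-7.9,28.8,0],[-7.9,28.8,0],[-7.9,28.8,0],[-7.9,28.8,0]],"rot":[[0,0,42.8],[0,0,42.8],[0,0,42.8],[0,0,42.8],[0,0,42.8],[0,0,42.8],[0,0,42.8],[0,0,42.8]]}'; python3 - <<'E'
from h import *
s=bot.observe();print(s['qpos'].round(3),s['position'],np.degrees(s['tool_rot']))
T=bot.grab_frame('top');S=bot.grab_frame('side');np.save("T3.npy",T);np.save("S3.npy",S)
crop('top',T,(272,190,342,236),11,'pics/h0.png')
crop('side',S,(200,120,280,220),7,'pics/h1.png')
crop('top',T,(130,190,270,290),5,'pics/h2.png')
E
```

```text
clock: 11.95
position: [0.4565, 0.2988, 0.2485]
tool_rot: [-3.14, -0.001, 2.593]
force: [0.9, -0.8, -0.1]
grip_width: 0.0854
[-0.814  0.472  0.171  1.872 -0.107  0.808  0.435] [0.45649967 0.29878229 0.24848423] [-1.79891096e+02 -4.59462672e-02  1.48563656e+02]
```

View pics/h0.png

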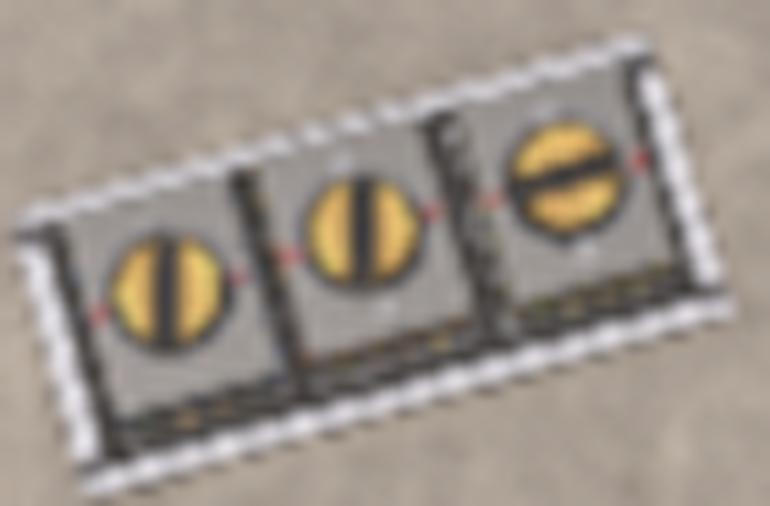

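View pics/h1.png

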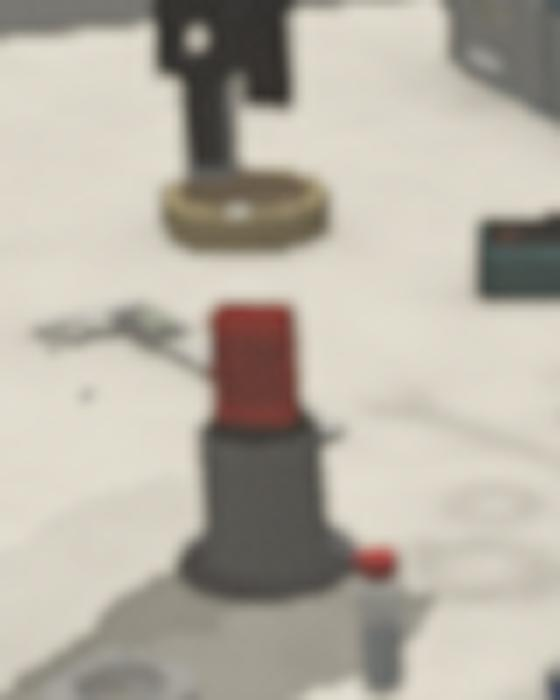

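View pics/h2.png

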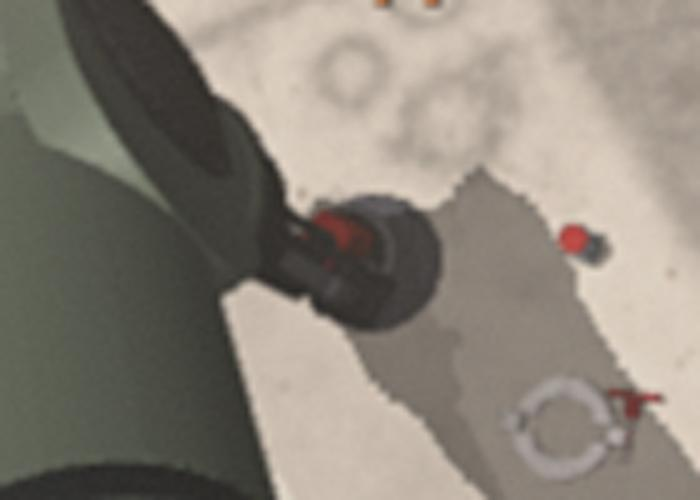

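```bash
python3 - <<'E'
from h import *
T=np.load("T3.npy");S=np.load("S3.npy")
def brass(im,c,r=7):
    x,y=c;sub=im[y-r:y+r+1,x-r:x+r+1].astype(float)
    w=np.clip((sub[...,0]-sub[...,2])-45,0,60)
    yy,xx=np.mgrid[y-r:y+r+1,x-r:x+r+1]
    return (w*xx).sum()/w.sum(),(w*yy).sum()/w.sum()
for nm,c in (("blue",(287,216)),("orange",(305,211)),("yellow",(323,206))):
    t=brass(T,c);P=ray("top",*t,.0635);print(nm,np.round(t,2),P.round(4),slot_angle(T,*t,.0635)[1:])
I=S.astype(int);m=((I[...,0]-I[...,1])>50);m[:,:225]=0;m[:,248:]=0;m[:158]=0;m[185:]=0
ys,xs=np.nonzero(m);print(len(xs),xs.min(),xs.max(),ys.min(),ys.max(),xs.mean(),ys.mean())
for p in [(.458,.2985)]:
  for th in (148.4,):
    t=np.radians(th);c,s=np.cos(t),np.sin(t)
    Q=np.array([proj("side",[p[0]+c*a-s*b,p[1]+s*a+c*b,z]) for a in(-.018,.018) for b in(-.011,.011) for z in(.069,.119)]);print(Q.min(0),Q.max(0),Q.mean(0))
r=bot.silhouettes("side","driver_stand")
E
```

```text
blue [286.94 215.86] [0.5235 0.0594 0.0635] (np.float64(0.0), np.float64(0.001))
orange [304.38 210.51] [0.5379 0.0113 0.0635] (np.float64(1.0), np.float64(-0.0005))
yellow [323.05 205.54] [ 0.5512 -0.0403  0.0635] (np.float64(108.0), np.float64(-0.0005))
71 231 241 164 179 236.11267605633802 169.70422535211267
[229.08803697 161.84363011] [244.1912184  181.17888288] [236.76404641 171.44917114]
```

```bash
python3 -m crank '{"travel":[[0.05,0,-3],[0.05,0,-6],[0.05,0,-8],[0.05,0,-9.5],[0.05,0,-9.9],[0.05,0,-9.9],[0.05,0,-9.9]],"rot":[[0,0,0],[0,0,0],[0,0,0],[0,0,0],[0,0,0],[0,0,0],[0,0,0]]}'; python3 - <<'E'
from h import *
s=bot.observe();print(s['position'],np.degrees(s['tool_rot']),s['force'])
S=bot.grab_frame('side');crop('side',S,(200,120,280,220),7,'pics/i1.png')
E
```

```text
clock: 12.8
position: [0.4583, 0.2979, 0.1515]
tool_rot: [3.141, 0.0, 2.59]
force: [0.4, 0.6, 0.3]
grip_width: 0.0851
[0.45832011 0.29786031 0.15153743] [1.79956558e+02 1.90941554e-02 1.48398610e+02] [0.36234491 0.61066907 0.30975066]
```

View pics/i1.png

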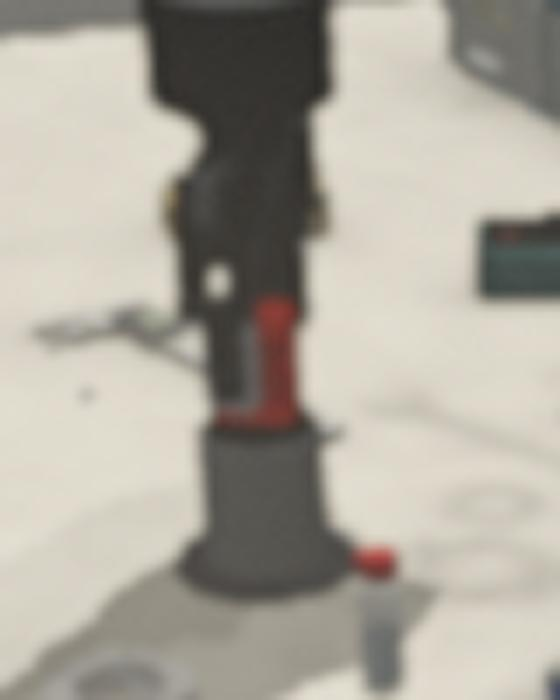

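```bash
python3 -m crank '{"travel":[[-0.1,0.1,-0.15],[-0.1,0.1,-0.15],[-0.1,0.1,-0.15]],"rot":[[0,0,0],[0,0,0],[0,0,0]]}'; python3 -m crank '{"travel":[[0,0,0],[0,0,0],[0,0,0],[0,0,0],[0,0,0],[0,0,0],[0,0,0]],"rot":[[0,0,0],[0,0,0],[0,0,0],[0,0,0],[0,0,0],[0,0,0],[0,0,0]]}' -1 90;python3 - <<'E'
from h import *
s=bot.observe();print(s['position'],np.degrees(s['tool_rot']),s['force'],s['moment'])
E
```

```text
clock: 13.15
position: [0.4568, 0.2992, 0.1496]
tool_rot: [3.141, 0.0, 2.591]
force: [0.4, -0.3, 0.4]
grip_width: 0.0856
clock: 13.85
position: [0.4569, 0.2991, 0.1495]
tool_rot: [3.142, 0.0, 2.591]
force: [-0.7, 0.2, 5.7]
grip_width: 0.0209
[0.45687821 0.29908807 0.14947701] [1.79997551e+02 9.12127679e-04 1.48445439e+02] [-0.69585002  0.19581106  5.65359075] [-0.22913947  0.27868582  0.02588641]
```

```bash
python3 -m crank '{"travel":[[0,0,1],[0,0,4],[0,0,8],[0,0,10],[0,0,10]],"rot":[[0,0,0],[0,0,0],[0,0,0],[0,0,0],[0,0,0]]}'; python3 -m crank '{"travel":[[6.5,-24,0],[6.5,-24,0],[6.5,-24,0],[6.5,-24,0],[6.5,-24,0],[6.5,-24,0],[6.5,-24,0],[6.5,-24,0]],"rot":[[0,0,31.6],[0,0,31.6],[0,0,31.6],[0,0,31.6],[0,0,31.6],[0,0,31.6],[0,0,31.6],[0,0,31.6]]}';python3 - <<'E'
from h import *
s=bot.observe();print(s['qpos'].round(3),s['position'],np.degrees(s['tool_rot']),s['force'],s['moment'])
S=bot.grab_frame('side');crop('side',S,(255,140,345,250),6,'pics/j1.png')
E
```

```text
clock: 14.35
position: [0.4577, 0.2996, 0.2526]
tool_rot: [3.137, 0.001, 2.591]
force: [0.0, -0.3, -2.4]
grip_width: 0.021
clock: 15.15
position: [0.5215, 0.06, 0.2489]
tool_rot: [3.141, -0.001, -3.14]
force: [0.8, 1.0, -1.0]
grip_width: 0.0211
[-0.277  0.436  0.066  1.92  -0.04   0.787  1.383] [0.52148331 0.06001944 0.2489483 ] [ 1.79982819e+02 -4.49427260e-02 -1.79912252e+02] [ 0.83057192  0.96147409 -0.95235119] [ 0.08397912  0.02928601 -0.03234785]
```

View pics/j1.png

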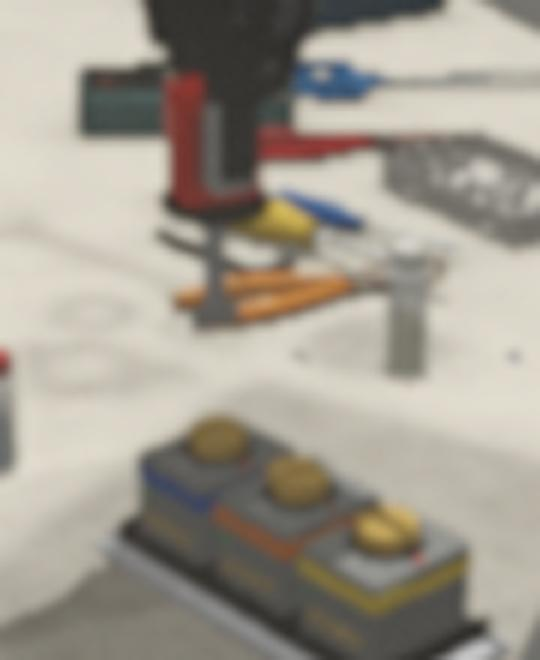

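```bash
python3 -m crank '{"travel":[[0.02,-0.05,-2],[0.02,-0.05,-3.5],[0.02,-0.05,-4.2],[0.02,-0.05,-4.2],[0.02,-0.05,-4.2]],"rot":[[0,0,0],[0,0,0],[0,0,0],[0,0,0],[0,0,0]]}';python3 - <<'E'
from h import *
print(proj("side",[.5215,.06,.1114]))
s=bot.observe();p=s['position'];print(p,np.degrees(s['tool_rot']),s['force'],s['moment'])
print(proj("side",[p[0],p[1],p[2]-.1375]),[proj("side",[p[0]+a,p[1],p[2]-.1375]) for a in(-.011,.011)],"blue",proj("side",[.5218,.0592,.0635]))
S=bot.grab_frame('side');crop('side',S,(270,180,320,230),14,'pics/k1.png')
T=bot.grab_frame('top');crop('top',T,(252,180,342,246),8,'pics/k2.png')
E
```

```text
clock: 15.7
position: [0.5221, 0.0592, 0.2077]
tool_rot: [3.142, 0.0, -3.14]
force: [-0.5, 0.1, -1.5]
grip_width: 0.0211
[290.75360675 193.89605602]
[0.52214928 0.05918343 0.20772858] [ 1.79995097e+02  1.48823133e-02 -1.79905309e+02] [-0.45668982  0.0601402  -1.46511161] [-0.02239554 -0.02199443 -0.04003636]
[291.15097261 208.67566639] [array([287.18380609, 209.52411968]), array([295.08099933, 207.83515615])] blue [291.02680154 211.0505178 ]
```

View pics/k1.png

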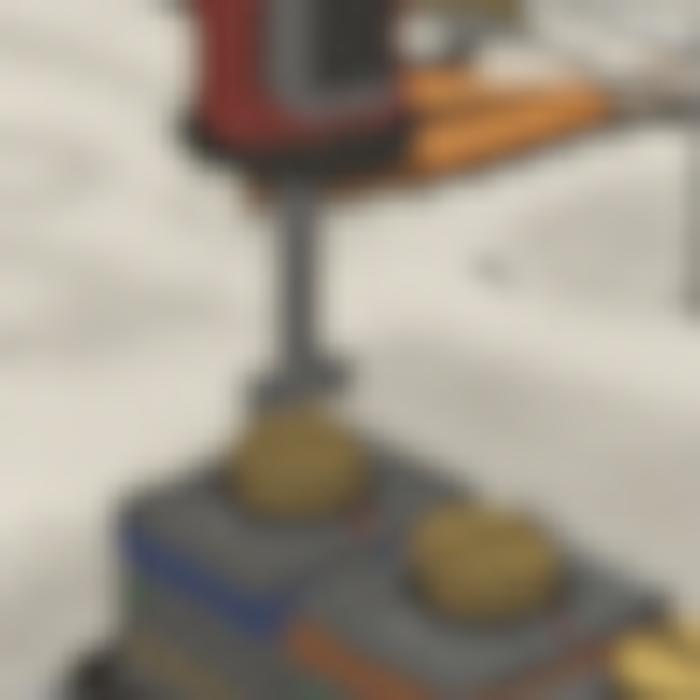

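View pics/k2.png

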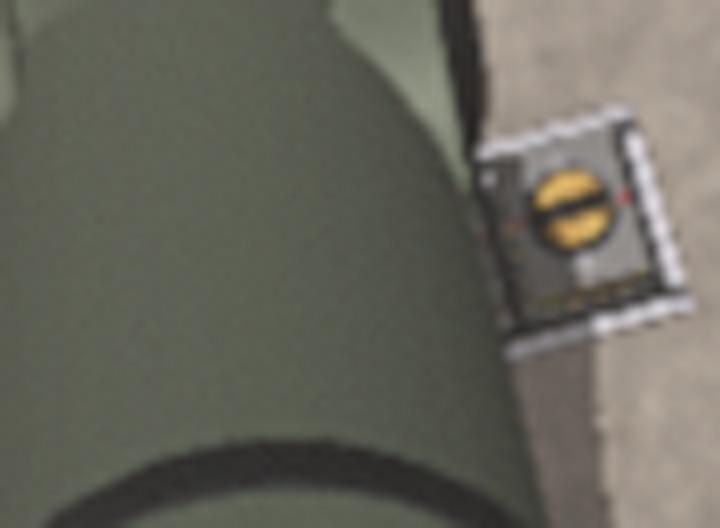

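```bash
python3 -m crank '{"travel":[[0,0,-0.3],[0,0,-0.6],[0,0,-0.9],[0,0,-0.9]],"rot":[[0,0,0],[0,0,0],[0,0,0],[0,0,0]]}';python3 - <<'E'
from h import *
s=bot.observe();p=s['position'];print(p,np.degrees(s['tool_rot']),s['force'],s['moment'])
S=bot.grab_frame('side');crop('side',S,(270,180,320,230),14,'pics/l1.png')
E
```

```text
clock: 16.2
position: [0.522, 0.0589, 0.1979]
tool_rot: [3.141, -0.0, -3.141]
force: [0.8, 2.1, -1.7]
grip_width: 0.0211
[0.52198922 0.05886107 0.19792814] [ 1.79985315e+02 -1.81350609e-02 -1.79945208e+02] [ 0.83589103  2.09903884 -1.74818534] [ 0.64903809 -0.06457881 -0.01938886]
```

View pics/l1.png

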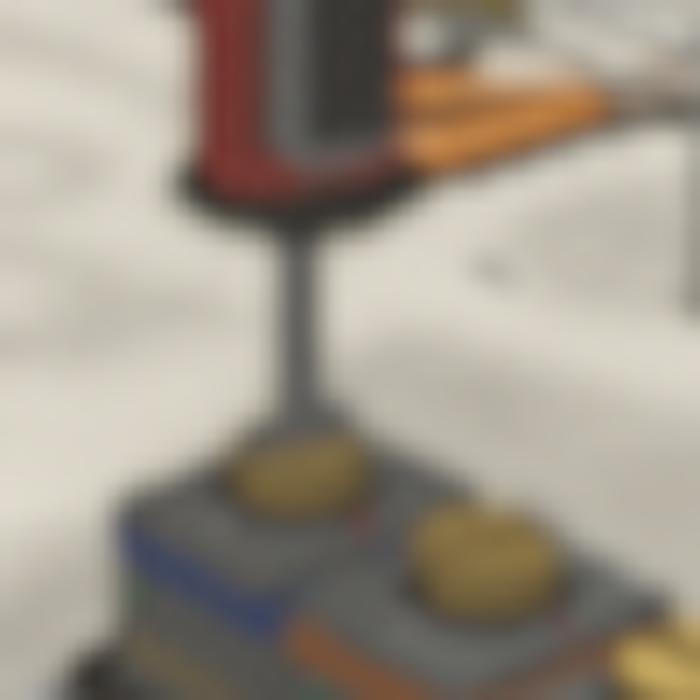

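```bash
python3 -m crank '{"travel":[[0,0.1,0],[0,0.1,-0.2],[0,0.1,-0.3],[0,0.1,-0.3]],"rot":[[0,0,0],[0,0,0],[0,0,0],[0,0,0]]}';python3 - <<'E'
from h import *
s=bot.observe();p=s['position'];print(p,np.degrees(s['tool_rot']),s['force'],s['moment'])
E
```

```text
clock: 16.65
position: [0.5219, 0.0595, 0.1951]
tool_rot: [-3.141, -0.0, -3.141]
force: [-0.2, -0.2, -2.0]
grip_width: 0.0212
[0.52194528 0.05946383 0.19514323] [-1.79987083e+02 -1.86105020e-02 -1.79960364e+02] [-0.23720022 -0.16282519 -2.02190737] [-0.00031852  0.01355526  0.02675132]
```

```bash
python3 -m crank '{"travel":[[0,0,0],[0,0,0],[0,0,0],[0,0,0],[0,0,0],[0,0,0],[0,0,0]],"rot":[[0,0,-7],[0,0,-14],[0,0,-21],[0,0,-28],[0,0,-35],[0,0,-40],[0,0,-40]]}';python3 - <<'E'
from h import *
s=bot.observe();p=s['position'];print(p,np.degrees(s['tool_rot']),s['force'],s['moment'])
S=bot.grab_frame('side');crop('side',S,(270,180,320,230),14,'pics/m1.png')
E
```

```text
clock: 17.35
position: [0.5221, 0.0599, 0.1953]
tool_rot: [-3.141, 0.0, 2.443]
force: [0.3, 2.0, -1.5]
grip_width: 0.0211
[0.52206684 0.0598657  0.19530698] [-1.79994411e+02  6.79259256e-03  1.39978528e+02] [ 0.32670072  1.96207576 -1.46297737] [ 0.29007339 -0.11193308  0.06963001]
```

View pics/m1.png

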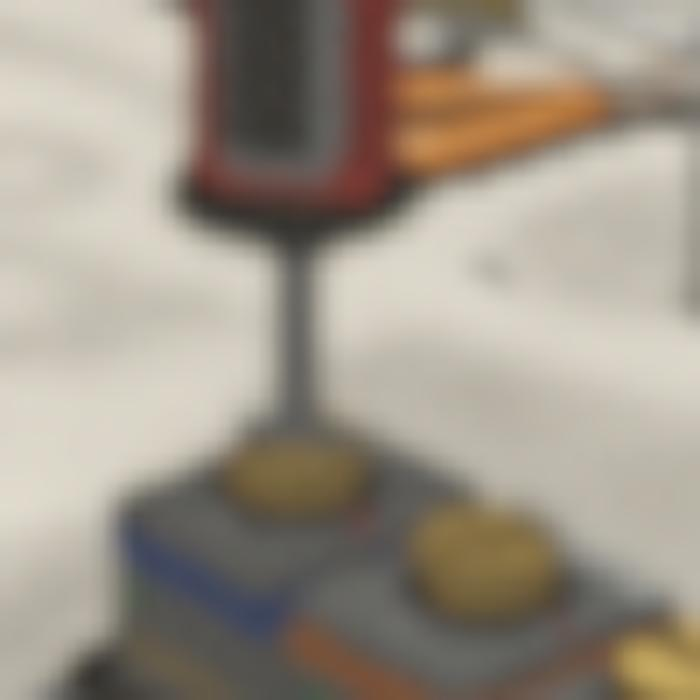

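```bash
python3 -m crank '{"travel":[[0,0,0],[0,0,0],[0,0,0],[0,0,0],[0,0,0],[0,0,0],[0,0,0]],"rot":[[0,0,-7],[0,0,-14],[0,0,-21],[0,0,-28],[0,0,-35],[0,0,-39],[0,0,-39]]}';python3 - <<'E'
from h import *
s=bot.observe();p=s['position'];print(p,np.degrees(s['tool_rot']),s['force'],s['moment'])
E
python3 -m crank '{"travel":[[0,0,0],[0,0,0],[0,0,0]],"rot":[[0,0,-2],[0,0,-4],[0,0,-4]]}';python3 - <<'E'
from h import *
s=bot.observe();p=s['position'];print(p,np.degrees(s['tool_rot']),s['force'],s['moment'])
E
```

```text
clock: 18.1
position: [0.5219, 0.0597, 0.1953]
tool_rot: [-3.141, 0.0, 1.765]
force: [-0.6, 1.6, -0.3]
grip_width: 0.0215
[0.52191547 0.0596977  0.19526168] [-1.79974388e+02  1.95632870e-03  1.01135448e+02] [-0.62700664  1.57143532 -0.27719874] [0.26403023 0.21365591 0.00973393]
clock: 18.4
position: [0.5219, 0.0596, 0.1953]
tool_rot: [-3.141, -0.0, 1.693]
force: [-1.6, 1.3, -2.8]
grip_width: 0.021
[0.5219225  0.05960746 0.19528386] [-1.79980189e+02 -7.21351234e-03  9.70083331e+01] [-1.58647439  1.2759219  -2.76376697] [0.3673592  0.44563989 0.03568713]
```

```bash
for i in 1 ; do python3 -m crank '{"travel":[[0,0,0],[0,0,0],[0,0,0]],"rot":[[0,0,-2],[0,0,-3],[0,0,-3]]}';done; python3 - <<'E'
from h import *
s=bot.observe();p=s['position'];print(p,np.degrees(s['tool_rot']),s['force'],s['moment'])
E
python3 -m crank '{"travel":[[0,0,0],[0,0,0],[0,0,0]],"rot":[[0,0,-2],[0,0,-3],[0,0,-3]]}'; python3 - <<'E'
from h import *
s=bot.observe();p=s['position'];print(p,np.degrees(s['tool_rot']),s['force'],s['moment'])
E
```

```text
clock: 18.7
position: [0.5219, 0.0597, 0.1953]
tool_rot: [-3.141, 0.0, 1.641]
force: [-3.1, 0.5, -1.3]
grip_width: 0.0211
[0.5219282  0.05965889 0.19526872] [-1.79979134e+02  2.76708919e-03  9.40185020e+01] [-3.10500013  0.5112852  -1.27289424] [0.45875893 0.72635577 0.17034559]
clock: 19.0
position: [0.5219, 0.0597, 0.1953]
tool_rot: [-3.141, 0.0, 1.588]
force: [-3.2, 2.1, 0.7]
grip_width: 0.0206
[0.52193996 0.0596687  0.19527691] [-1.79979658e+02  6.79471438e-03  9.10101685e+01] [-3.15025728  2.09179772  0.68373416] [0.43192779 0.96931524 0.40972049]
```

```bash
python3 -m crank '{"travel":[[0,0,0],[0,0,0],[0,0,1],[0,0,3],[0,0,3]],"rot":[[0,0,6],[0,0,9],[0,0,9],[0,0,9],[0,0,9]]}'; python3 -m crank '{"travel":[[1.4,-4.86,0],[1.4,-4.86,0],[1.4,-4.86,0],[1.4,-4.86,0],[1.4,-4.86,0],[1.4,-4.86,0],[1.4,-4.86,0],[1.4,-4.86,0]],"rot":[[0,0,8],[0,0,16],[0,0,24],[0,0,32],[0,0,40],[0,0,48],[0,0,56],[0,0,64]]}';python3 -m crank '{"travel":[[0,0,0],[0,0,0],[0,0,0],[0,0,0]],"rot":[[0,0,8],[0,0,16],[0,0,16],[0,0,16]]}';python3 - <<'E'
from h import *
s=bot.observe();p=s['position'];print(p,np.degrees(s['tool_rot']),s['force'],s['moment'])
S=bot.grab_frame('side');crop('side',S,(265,170,335,240),10,'pics/n1.png')
print(proj("side",[p[0],p[1],p[2]-.1375]),[proj("side",[p[0]+a,p[1],p[2]-.1375]) for a in(-.011,.011)],"orange",proj("side",[.5358,.011,.0635]))
E
```

```text
clock: 19.5
position: [0.5232, 0.0594, 0.2277]
tool_rot: [3.138, -0.0, 1.744]
force: [-0.1, -0.5, -1.5]
grip_width: 0.021
clock: 20.3
position: [0.5362, 0.0109, 0.2253]
tool_rot: [3.142, 0.0, 2.867]
force: [-0.3, -0.2, -1.2]
grip_width: 0.021
clock: 20.7
position: [0.5361, 0.0108, 0.2253]
tool_rot: [3.141, 0.0, 3.137]
force: [0.2, -0.4, -1.0]
grip_width: 0.0208
[0.53611351 0.01076984 0.22530749] [1.79993796e+02 1.00446030e-02 1.79731707e+02] [ 0.19576401 -0.40138795 -1.00407864] [-0.02464073 -0.02897816  0.00756783]
[304.71381477 209.44648766] [array([300.64555145, 210.33464488]), array([308.74239572, 208.56699364])] orange [304.41817008 218.19870798]
```

View pics/n1.png

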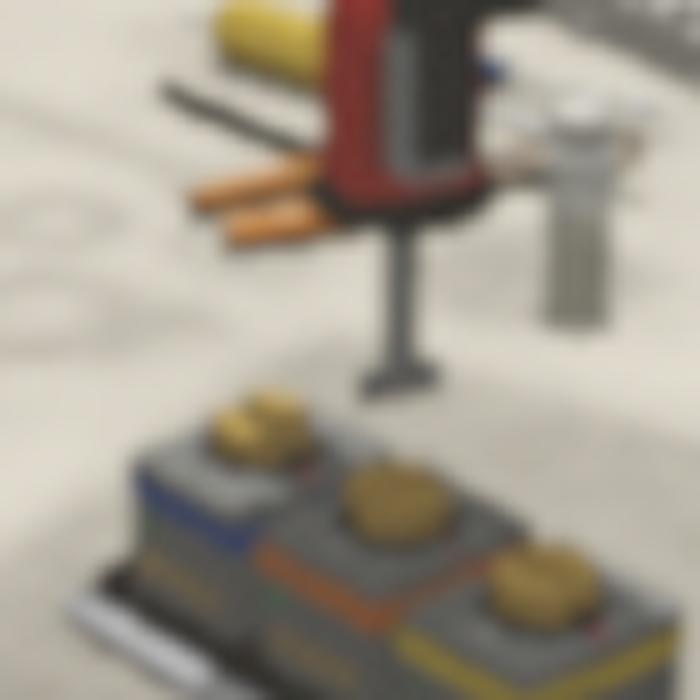

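The blue slot now runs across like yellow's. The blade centre (col 399) is over the orange head (col 399). I'll lower it into the slot.

```bash
python3 -m crank '{"travel":[[0,0,-1],[0,0,-1.8],[0,0,-2.3],[0,0,-2.7],[0,0,-2.7]],"rot":[[0,0,0],[0,0,0],[0,0,0],[0,0,0],[0,0,0]]}';python3 - <<'E'
from h import *
s=bot.observe();p=s['position'];print(p,np.degrees(s['tool_rot']),s['force'],s['moment'])
S=bot.grab_frame('side');crop('side',S,(265,170,335,240),10,'pics/o1.png')
E
```

```text
clock: 21.25
position: [0.5358, 0.011, 0.1976]
tool_rot: [-3.141, -0.001, -3.141]
force: [-0.6, 0.6, -0.9]
grip_width: 0.0209
[0.53579561 0.01098425 0.19762564] [-1.79989264e+02 -5.97207087e-02 -1.79972649e+02] [-0.60330921  0.56568627 -0.85974764] [-0.02544566 -0.0011519  -0.02348903]
```

View pics/o1.png

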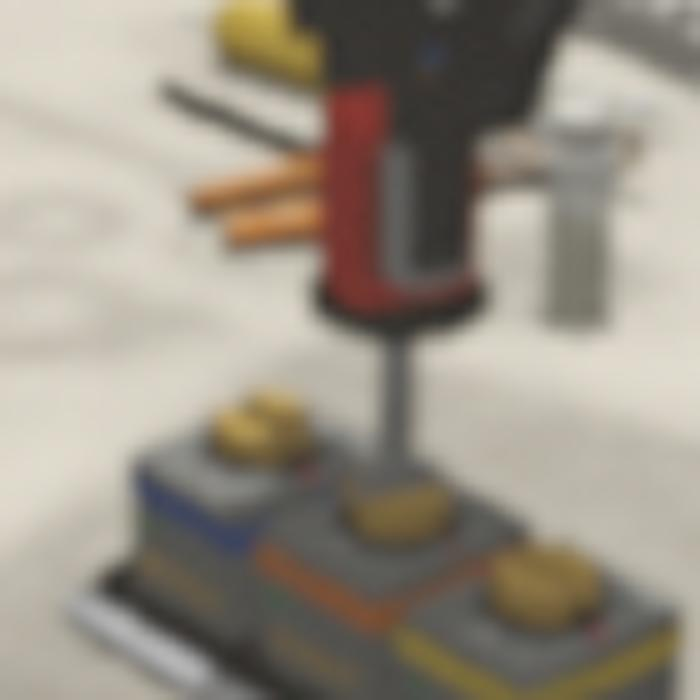

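Clean entry. I'll go slightly deeper and turn.

```bash
python3 -m crank '{"travel":[[0,0,-0.15],[0,0,-0.25],[0,0,-0.25],[0,0,-0.25],[0,0,-0.25],[0,0,-0.25],[0,0,-0.25],[0,0,-0.25]],"rot":[[0,0,0],[0,0,-7],[0,0,-14],[0,0,-21],[0,0,-28],[0,0,-35],[0,0,-40],[0,0,-40]]}';python3 - <<'E'
from h import *
s=bot.observe();p=s['position'];print(p,np.degrees(s['tool_rot']),s['force'],s['moment'])
E
python3 -m crank '{"travel":[[0,0,0],[0,0,0],[0,0,0],[0,0,0],[0,0,0],[0,0,0],[0,0,0]],"rot":[[0,0,-7],[0,0,-14],[0,0,-21],[0,0,-28],[0,0,-35],[0,0,-42],[0,0,-42]]}';python3 - <<'E'
from h import *
s=bot.observe();p=s['position'];print(p,np.degrees(s['tool_rot']),s['force'],s['moment'])
E
```

```text
clock: 22.1
position: [0.5361, 0.0111, 0.1959]
tool_rot: [-3.141, 0.0, 2.443]
force: [-1.0, -0.8, -2.2]
grip_width: 0.0211
[0.53606447 0.01107408 0.19590726] [-1.79989280e+02  1.63582219e-02  1.39966434e+02] [-1.02715286 -0.82239465 -2.17275071] [-0.29597829  0.11756869  0.03091773]
clock: 22.8
position: [0.5361, 0.0111, 0.1959]
tool_rot: [3.142, 0.0, 1.712]
force: [-0.4, -1.3, -0.4]
grip_width: 0.0214
[0.5361185  0.01111986 0.19587673] [1.79996352e+02 1.36596694e-02 9.80777060e+01] [-0.41313898 -1.34604204 -0.38277389] [-0.12426999  0.11935624  0.06290719]
```

```bash

python3 -m crank '{"travel":[[0,0,0],[0,0,0],[0,0,0]],"rot":[[0,0,-3],[0,0,-5],[0,0,-5]]}';python3 - <<'E'
from h import *
s=bot.observe();p=s['position'];print(p,np.degrees(s['tool_rot']),s['force'],s['moment'])
E
python3 -m crank '{"travel":[[0,0,0],[0,0,0],[0,0,0]],"rot":[[0,0,-2],[0,0,-3],[0,0,-3]]}';python3 - <<'E'
from h import *
s=bot.observe();p=s['position'];print(p,np.degrees(s['tool_rot']),s['force'],s['moment'])
E
```

```text
clock: 23.1
position: [0.5361, 0.0111, 0.1959]
tool_rot: [3.142, -0.0, 1.626]
force: [-0.3, 0.3, -0.1]
grip_width: 0.0207
[0.53608242 0.01105667 0.19586731] [ 1.79996806e+02 -3.34890532e-03  9.31875556e+01] [-0.29228416  0.31683329 -0.10969557] [-0.00827528  0.02407356  0.04190339]
clock: 23.4
position: [0.536, 0.0109, 0.1958]
tool_rot: [-3.142, 0.0, 1.571]
force: [-0.6, -1.7, 1.2]
grip_width: 0.0208
[0.53602079 0.01085874 0.1958468 ] [-1.79994963e+02  1.39488249e-02  9.00362077e+01] [-0.62354769 -1.71307107  1.23626207] [-0.39603399  0.27681963  0.16002285]
```

```bash

python3 -m crank '{"travel":[[0,0,0],[0,0,0],[0,0,0]],"rot":[[0,0,-2],[0,0,-4],[0,0,-4]]}';python3 - <<'E'
from h import *
s=bot.observe();p=s['position'];print(p,np.degrees(s['tool_rot']),s['force'],s['moment'])
E
```

```text
clock: 23.7
position: [0.536, 0.0109, 0.1958]
tool_rot: [-3.141, 0.0, 1.5]
force: [-2.6, -2.3, 4.1]
grip_width: 0.0211
[0.53597052 0.01093733 0.19582257] [-1.79988526e+02  1.73286132e-02  8.59475288e+01] [-2.63292667 -2.28207896  4.12736109] [-0.67276477  0.53360118  0.35366713]
```

```bash
python3 -m crank '{"travel":[[0,0,0],[0,0,0],[0,0,1],[0,0,4],[0,0,8],[0,0,11],[0,0,11]],"rot":[[0,0,7],[0,0,12],[0,0,12],[0,0,12],[0,0,12],[0,0,12],[0,0,12]]}'; python3 -m crank '{"travel":[[-7.9,28.8,0],[-7.9,28.8,0],[-7.9,28.8,0],[-7.9,28.8,0],[-7.9,28.8,0],[-7.9,28.8,0],[-7.9,28.8,0],[-7.9,28.8,0]],"rot":[[0,0,50.5],[0,0,50.5],[0,0,50.5],[0,0,50.5],[0,0,50.5],[0,0,50.5],[0,0,50.5],[0,0,50.5]]}'; python3 - <<'E'
from h import *
s=bot.observe();p=s['position'];print(p,np.degrees(s['tool_rot']),s['force'],s['moment'])
T=bot.grab_frame('top');S=bot.grab_frame('side');np.save("T4.npy",T)
crop('top',T,(272,190,342,236),11,'pics/p0.png')
crop('side',S,(200,120,280,220),7,'pics/p1.png')
def brass(im,c,r=7):
    x,y=c;sub=im[y-r:y+r+1,x-r:x+r+1].astype(float)
    w=np.clip((sub[...,0]-sub[...,2])-45,0,60)
    yy,xx=np.mgrid[y-r:y+r+1,x-r:x+r+1]
    return (w*xx).sum()/w.sum(),(w*yy).sum()/w.sum()
for nm,c in (("blue",(287,216)),("orange",(305,211)),("yellow",(323,206))):
    t=brass(T,c);P=ray("top",*t,.0635);print(nm,np.round(t,2),P.round(4),slot_angle(T,*t,.0635)[1:])
E
```

```text
clock: 24.4
position: [0.5373, 0.0109, 0.3099]
tool_rot: [3.136, -0.001, 1.708]
force: [0.4, 0.8, -1.6]
grip_width: 0.0211
clock: 25.2
position: [0.4564, 0.2998, 0.3054]
tool_rot: [-3.141, -0.0, 2.592]
force: [0.5, -0.2, -1.3]
grip_width: 0.0208
[0.45643453 0.29976767 0.30537534] [-1.79955741e+02 -2.60765371e-02  1.48524121e+02] [ 0.49019248 -0.2002419  -1.2754252 ] [-0.07621072  0.0112061  -0.01531828]
blue [286.86 215.94] [0.5233 0.0596 0.0635] (np.float64(107.0), np.float64(-0.0005))
orange [304.89 210.55] [0.5378 0.0099 0.0635] (np.float64(104.0), np.float64(-0.0005))
yellow [323.05 205.53] [ 0.5512 -0.0403  0.0635] (np.float64(108.0), np.float64(-0.0005))
```

View pics/p0.png

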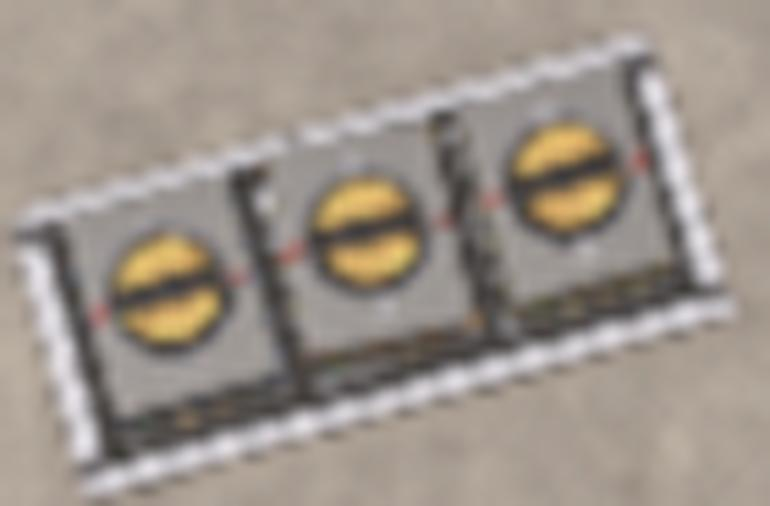

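View pics/p1.png

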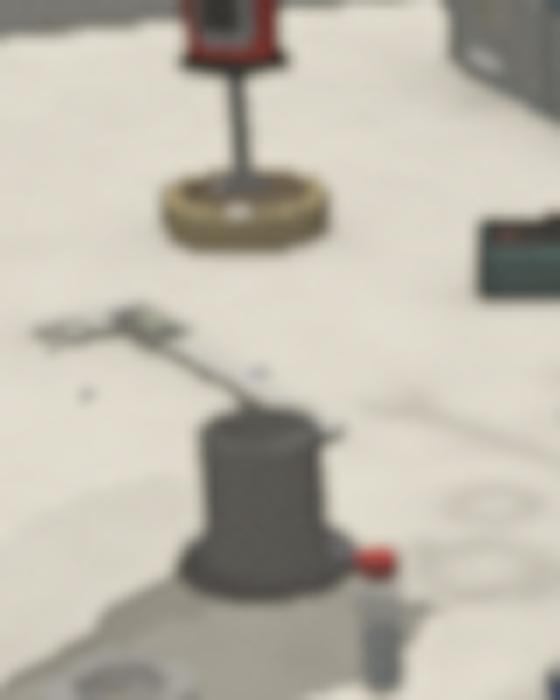

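```bash
python3 -m crank '{"travel":[[0.05,-0.06,-3],[0.05,-0.06,-6],[0.05,-0.06,-8],[0.05,-0.06,-9.2],[0.05,-0.06,-9.2],[0.05,-0.06,-9.2]],"rot":[[0,0,0],[0,0,0],[0,0,0],[0,0,0],[0,0,0],[0,0,0]]}';  python3 - <<'E'
from h import *
s=bot.observe();p=s['position'];print(p,np.degrees(s['tool_rot']),s['force'],s['moment'])
S=bot.grab_frame('side');crop('side',S,(210,140,260,210),10,'pics/q1.png')
E
```

```text
clock: 25.9
position: [0.4581, 0.2981, 0.2145]
tool_rot: [3.141, 0.0, 2.591]
force: [0.9, 0.6, -1.7]
grip_width: 0.0209
[0.45805533 0.29810247 0.21453849] [1.79970544e+02 2.11545451e-02 1.48475643e+02] [ 0.87644809  0.59987316 -1.72358447] [ 0.01642488 -0.00751204 -0.04018964]
```

View pics/q1.png

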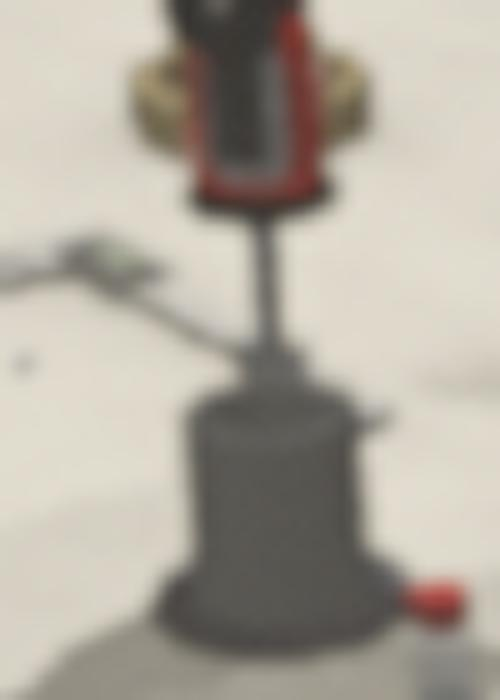

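```bash
python3 -m crank '{"travel":[[-0.03,0.03,-1.5],[-0.03,0.03,-3],[-0.03,0.03,-4.5],[-0.03,0.03,-5.7],[-0.03,0.03,-6.2],[-0.03,0.03,-6.3],[-0.03,0.03,-6.3]],"rot":[[0,0,0],[0,0,0],[0,0,0],[0,0,0],[0,0,0],[0,0,0],[0,0,0]]}';  python3 - <<'E'
from h import *
s=bot.observe();p=s['position'];print(p,np.degrees(s['tool_rot']),s['force'],s['moment'])
S=bot.grab_frame('side');crop('side',S,(210,140,260,210),10,'pics/r1.png')
E
```

```text
clock: 26.65
position: [0.4575, 0.2988, 0.1513]
tool_rot: [3.141, 0.0, 2.593]
force: [-0.1, 0.8, -1.0]
grip_width: 0.0211
[0.45747783 0.29879162 0.15127521] [1.79971889e+02 1.14243416e-02 1.48539621e+02] [-0.07395373  0.84396035 -0.98867428] [ 0.02113156 -0.01356669  0.0735225 ]
```

View pics/r1.png

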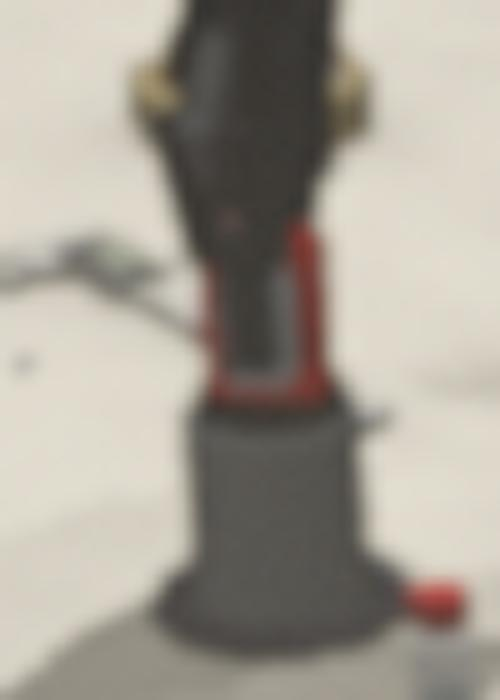

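```bash
python3 -m crank '{"travel":[[0,0,-0.1],[0,0,-0.2],[0,0,-0.2]],"rot":[[0,0,0],[0,0,0],[0,0,0]]}';  python3 -m crank '{"travel":[[0,0,0],[0,0,0],[0,0,0],[0,0,0],[0,0,0],[0,0,0]],"rot":[[0,0,0],[0,0,0],[0,0,0],[0,0,0],[0,0,0],[0,0,0]]}' 1 60; python3 -m crank '{"travel":[[0,0,3],[0,0,7],[0,0,11],[0,0,11]],"rot":[[0,0,0],[0,0,0],[0,0,0],[0,0,0]]}'; python3 - <<'E'
from h import *
s=bot.observe();p=s['position'];print(p,np.degrees(s['tool_rot']),s['force'],s['moment'])
S=bot.grab_frame('side');crop('side',S,(210,140,260,210),10,'pics/s1b.png')
E
```

```text
clock: 27.0
position: [0.4574, 0.2988, 0.1495]
tool_rot: [3.141, 0.0, 2.593]
force: [-2.3, -1.3, 10.2]
grip_width: 0.0211
clock: 27.6
position: [0.4572, 0.2987, 0.1488]
tool_rot: [-3.142, 0.0, 2.593]
force: [-1.1, 0.7, 1.2]
grip_width: 0.085
clock: 28.0
position: [0.4587, 0.2994, 0.2634]
tool_rot: [3.135, 0.002, 2.592]
force: [1.2, -0.2, -1.0]
grip_width: 0.0854
[0.45872109 0.29944156 0.26342784] [1.79628819e+02 1.17053627e-01 1.48523873e+02] [ 1.18928524 -0.18208203 -0.99411379] [ 0.00841164 -0.04345967  0.01333346]
```

View pics/s1b.png

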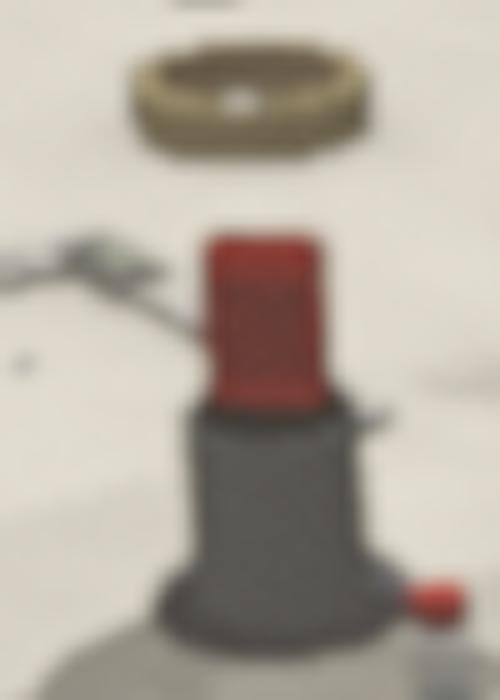

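Driver is hanging upright. Locking the orange screw had twisted its module about 3° within the bay's play, so I'll square it with the parallel jaws.

```bash
python3 -m crank '{"travel":[[7.7,-28.9,0],[7.7,-28.9,0],[7.7,-28.9,0],[7.7,-28.9,0],[7.7,-28.9,0],[7.7,-28.9,0],[7.7,-28.9,0],[7.7,-28.9,0]],"rot":[[0,0,-43],[0,0,-43],[0,0,-43],[0,0,-43],[0,0,-43],[0,0,-43],[0,0,-43],[0,0,-43]]}'; python3 -m crank '{"travel":[[0,0,-5],[0,0,-9],[0,0,-9],[0,0,-9]],"rot":[[0,0,0],[0,0,0],[0,0,0],[0,0,0]]}'; python3 - <<'E'
from h import *
s=bot.observe();p=s['position'];print(p,np.degrees(s['tool_rot']),s['force'],s['moment'])
S=bot.grab_frame('side');crop('side',S,(265,170,335,240),10,'pics/u1.png')
E
```

```text
clock: 28.85
position: [0.534, 0.0085, 0.258]
tool_rot: [-3.14, 0.0, 1.84]
force: [0.6, 0.4, 0.4]
grip_width: 0.0854
clock: 29.25
position: [0.5341, 0.0103, 0.1692]
tool_rot: [-3.14, -0.0, 1.843]
force: [0.5, -0.9, 1.2]
grip_width: 0.0855
[0.53411441 0.0102645  0.16920828] [-1.79923317e+02 -5.00592285e-03  1.05595008e+02] [ 0.51212586 -0.86396432  1.15903168] [ 0.04034212 -0.00723858  0.01796809]
```

View pics/u1.png

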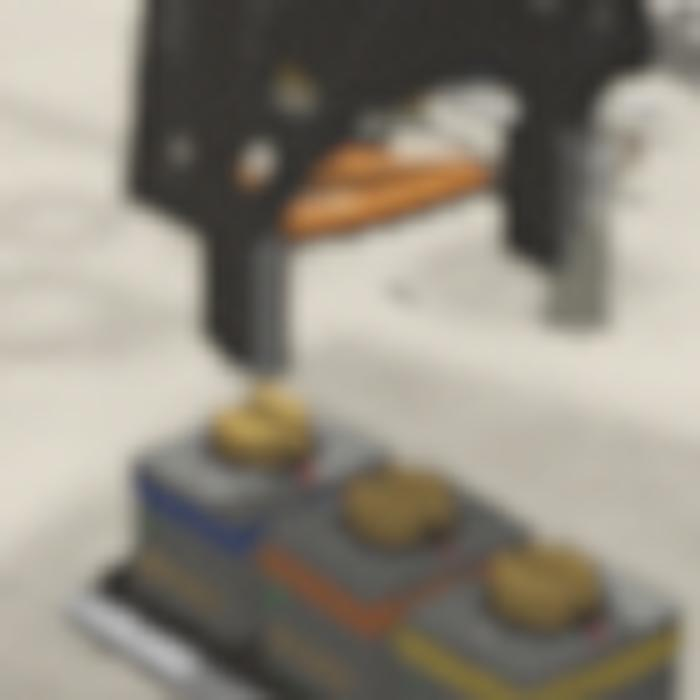

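```bash
python3 -m crank '{"travel":[[0.12,-0.06,-2],[0.12,-0.06,-4],[0.12,-0.06,-6],[0.12,-0.06,-7.2],[0.12,-0.06,-7.7],[0.12,-0.06,-7.7]],"rot":[[0,0,0],[0,0,0],[0,0,0],[0,0,0],[0,0,0],[0,0,0]]}'; python3 -c "
from h import *
s=bot.observe();p=s['position'];print(p,np.degrees(s['tool_rot']),s['force'],s['moment'])"; python3 -m crank '{"travel":[[0,0,0],[0,0,0],[0,0,0],[0,0,0],[0,0,0],[0,0,0]],"rot":[[0,0,0],[0,0,0],[0,0,0],[0,0,0],[0,0,0],[0,0,0]]}' -1 30; python3 -c "
from h import *
s=bot.observe();p=s['position'];print(p,np.degrees(s['tool_rot']),s['force'],s['moment'])"
```

```text
clock: 29.9
position: [0.5358, 0.0092, 0.0924]
tool_rot: [3.141, 0.0, 1.842]
force: [-0.1, 0.4, -0.2]
grip_width: 0.0852
[0.53578065 0.00917807 0.09242346] [1.79967158e+02 3.83307246e-03 1.05554911e+02] [-0.07188125  0.37178447 -0.21621112] [-0.03004047 -0.03115997  0.01755984]
clock: 30.5
position: [0.5359, 0.0091, 0.0928]
tool_rot: [3.14, -0.0, 1.842]
force: [-2.0, 0.3, 11.8]
grip_width: 0.0544
[0.53586927 0.00914379 0.09278596] [ 1.79928669e+02 -4.40450561e-03  1.05532477e+02] [-1.95790681  0.26008362 11.75982797] [-0.00489475  0.53543048 -0.14897519]
```

```bash
python3 -m crank '{"travel":[[0,0,0],[0,0,0],[0,0,0],[0,0,0]],"rot":[[0,0,0],[0,0,0],[0,0,0],[0,0,0]]}' 1; python3 -m crank '{"travel":[[0,0,3],[0,0,8],[0,0,13],[0,0,16],[0,0,16]],"rot":[[0,0,0],[0,0,0],[0,0,0],[0,0,0],[0,0,0]]}'; python3 -m crank '{"travel":[[-7,-26,3],[-7,-26,3],[-7,-26,3],[-7,-26,3],[-7,-26,3],[-7,-26,3],[-7,-26,3],[-7,-26,3]],"rot":[[0,0,0],[0,0,0],[0,0,0],[0,0,0],[0,0,0],[0,0,0],[0,0,0],[0,0,0]]}'; python3 - <<'E'
from h import *
s=bot.observe();p=s['position'];print(p,np.degrees(s['tool_rot']),s['force'],s['moment'])
T=bot.grab_frame('top');S=bot.grab_frame('side');np.save("T5.npy",T)
crop('top',T,(272,190,342,236),11,'pics/v0.png')
crop('side',S,(200,140,340,260),5,'pics/v1.png')
crop('top',T,(180,120,420,290),3,'pics/v2.png')
def brass(im,c,r=7):
    x,y=c;sub=im[y-r:y+r+1,x-r:x+r+1].astype(float)
    w=np.clip((sub[...,0]-sub[...,2])-45,0,60)
    yy,xx=np.mgrid[y-r:y+r+1,x-r:x+r+1]
    return (w*xx).sum()/w.sum(),(w*yy).sum()/w.sum()
for nm,c in (("blue",(287,216)),("orange",(305,211)),("yellow",(323,206))):
    t=brass(T,c);P=ray("top",*t,.0635);print(nm,np.round(t,2),P.round(4),slot_angle(T,*t,.0635)[1:])
E
```

```text
clock: 30.9
position: [0.5354, 0.0091, 0.0918]
tool_rot: [-3.142, 0.0, 1.842]
force: [0.6, 0.2, -0.6]
grip_width: 0.0855
clock: 31.4
position: [0.5368, 0.0091, 0.2557]
tool_rot: [3.136, 0.0, 1.842]
force: [0.6, 0.0, -0.3]
grip_width: 0.0848
clock: 32.2
position: [0.4653, -0.2508, 0.2813]
tool_rot: [-3.141, -0.001, 1.841]
force: [0.2, 1.3, -0.2]
grip_width: 0.0851
[ 0.46527713 -0.25077703  0.28130419] [-1.79970424e+02 -3.57709953e-02  1.05505659e+02] [ 0.23763754  1.27495284 -0.19722498] [ 0.02258477 -0.0191086  -0.00796101]
blue [286.85 215.94] [0.5233 0.0596 0.0635] (np.float64(107.0), np.float64(-0.0005))
orange [304.95 210.8 ] [0.5371 0.0098 0.0635] (np.float64(104.0), np.float64(-0.0005))
yellow [323.06 205.52] [ 0.5513 -0.0403  0.0635] (np.float64(108.0), np.float64(0.0))
```

View pics/v0.png

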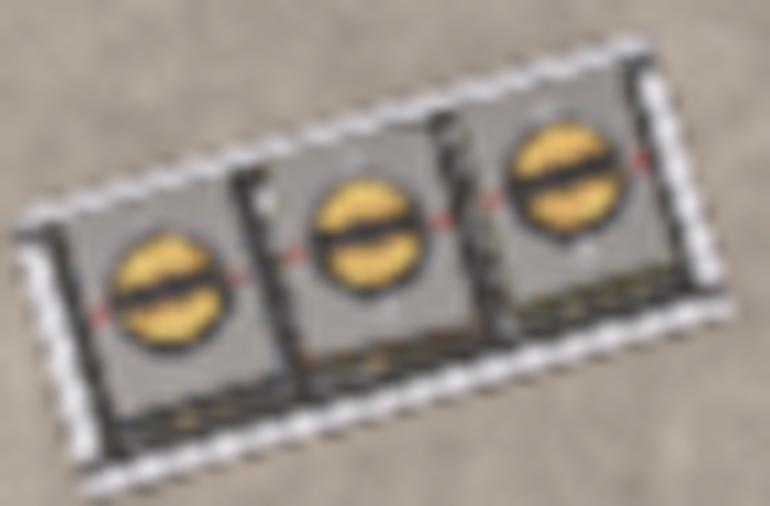

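View pics/v1.png

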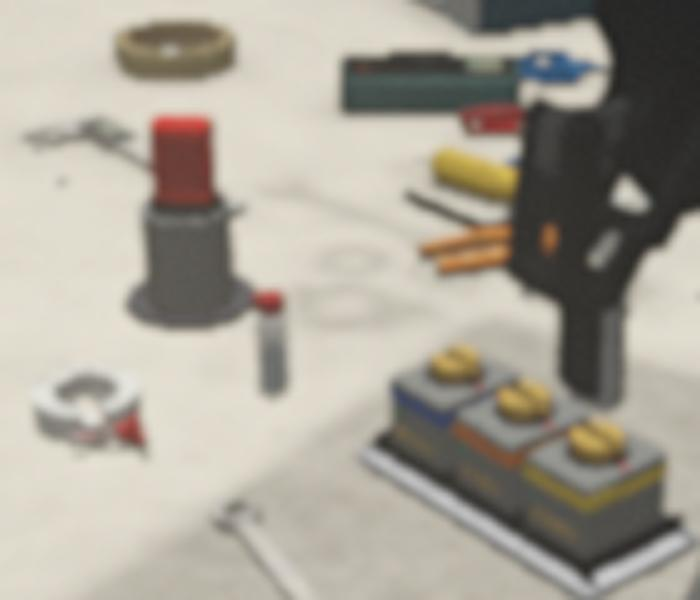

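View pics/v2.png

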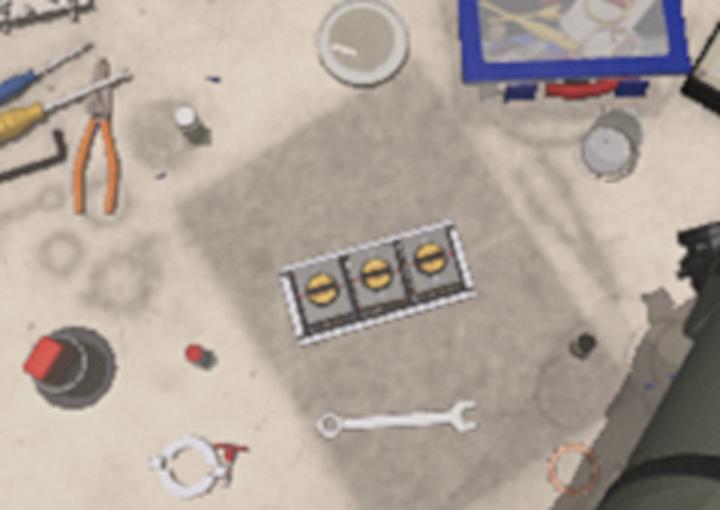

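Orange is now collinear with its neighbours to about 0.2 mm. Its red marks still tilt 12.7° against about 15.8° for the neighbours, and the jaws read 54.4 mm rather than 53.4, so the 30 N grip did not turn it. I'll redo it with a firmer grip.

```bash
python3 -m crank '{"travel":[[7,26,-3],[7,26,-3],[7,26,-3],[7,26,-3],[7,26,-3],[7,26,-3],[7,26,-3],[7,26,-3]],"rot":[[0,0,0],[0,0,0],[0,0,0],[0,0,0],[0,0,0],[0,0,0],[0,0,0],[0,0,0]]}'; python3 -m crank '{"travel":[[0,0,-4],[0,0,-8],[0,0,-12],[0,0,-14.5],[0,0,-16],[0,0,-16],[0,0,-16]],"rot":[[0,0,0],[0,0,0],[0,0,0],[0,0,0],[0,0,0],[0,0,0],[0,0,0]]}'; python3 -c "
from h import *
s=bot.observe();p=s['position'];print(p,np.degrees(s['tool_rot']),s['force'],s['moment'])"
```

```text
clock: 33.1
position: [0.5352, 0.01, 0.2515]
tool_rot: [-3.141, 0.0, 1.844]
force: [-0.1, -1.2, 0.1]
grip_width: 0.0853
clock: 33.8
position: [0.5358, 0.0086, 0.0927]
tool_rot: [3.141, 0.0, 1.841]
force: [0.2, 0.4, 0.1]
grip_width: 0.0854
[0.53578951 0.00862565 0.09272952] [1.79960333e+02 1.75564158e-02 1.05508779e+02] [0.19554807 0.41889269 0.12478097] [-0.01587892 -0.03220947 -0.02777442]
```

```bash
python3 -m crank '{"travel":[[0,0,0],[0,0,0],[0,0,0],[0,0,0],[0,0,0],[0,0,0]],"rot":[[0,0,0],[0,0,0],[0,0,0],[0,0,0],[0,0,0],[0,0,0]]}' -1 100; python3 -c "
from h import *
s=bot.observe();p=s['position'];print(p,np.degrees(s['tool_rot']),s['force'],s['moment'],s['grip_width'])"
python3 -m crank '{"travel":[[0,0,0.1],[0,0,0.15],[0,0,0.15],[0,0,0.15]],"rot":[[0,0,0],[0,0,0],[0,0,2],[0,0,2]]}'; python3 -c "
from h import *
s=bot.observe();p=s['position'];print(p,np.degrees(s['tool_rot']),s['force'],s['moment'],s['grip_width'])"
```

```text
clock: 34.4
position: [0.5359, 0.0092, 0.0934]
tool_rot: [3.14, -0.0, 1.842]
force: [-5.7, -0.1, 24.9]
grip_width: 0.0529
[0.53593594 0.00923267 0.0934287 ] [ 1.79893322e+02 -2.05245698e-02  1.05531751e+02] [-5.69563665 -0.11302956 24.90775277] [ 0.20109781  1.32398987 -0.22018593] 0.052873032173242934
clock: 34.8
position: [0.5356, 0.0092, 0.0935]
tool_rot: [3.141, 0.0, 1.879]
force: [-0.3, 0.5, 3.8]
grip_width: 0.0531
[0.53560467 0.00916809 0.09352777] [1.79975936e+02 5.64760178e-04 1.07679283e+02] [-0.27198863  0.53403315  3.76369433] [ 0.14747039 -0.02439729  0.00475901] 0.05308949468441638
```

```bash
python3 -m crank '{"travel":[[0,0,0],[0,0,-0.12],[0,0,-0.12]],"rot":[[0,0,-1.8],[0,0,-1.8],[0,0,-1.8]]}'; python3 -c "
from h import *
s=bot.observe();p=s['position'];print(p,np.degrees(s['tool_rot']),s['force'],s['moment'],s['grip_width'])"
python3 -m crank '{"travel":[[0,0,0],[0,0,0],[0,0,0],[0,0,0]],"rot":[[0,0,0],[0,0,0],[0,0,0],[0,0,0]]}' 1; python3 -m crank '{"travel":[[0,0,3],[0,0,8],[0,0,13],[0,0,16],[0,0,16]],"rot":[[0,0,0],[0,0,0],[0,0,0],[0,0,0],[0,0,0]]}'; python3 -m crank '{"travel":[[-7,-26,3],[-7,-26,3],[-7,-26,3],[-7,-26,3],[-7,-26,3],[-7,-26,3],[-7,-26,3],[-7,-26,3]],"rot":[[0,0,0],[0,0,0],[0,0,0],[0,0,0],[0,0,0],[0,0,0],[0,0,0],[0,0,0]]}'; python3 - <<'E'
from h import *
T=bot.grab_frame('top');S=bot.grab_frame('side');np.save("T6.npy",T)
crop('top',T,(272,190,342,236),11,'pics/x0.png')
crop('side',S,(265,180,345,260),9,'pics/x1.png')
def brass(im,c,r=7):
    x,y=c;sub=im[y-r:y+r+1,x-r:x+r+1].astype(float)
    w=np.clip((sub[...,0]-sub[...,2])-45,0,60)
    yy,xx=np.mgrid[y-r:y+r+1,x-r:x+r+1]
    return (w*xx).sum()/w.sum(),(w*yy).sum()/w.sum()
for nm,c in (("blue",(287,216)),("orange",(305,211)),("yellow",(323,206))):
    t=brass(T,c);P=ray("top",*t,.0635);print(nm,np.round(t,2),P.round(4),slot_angle(T,*t,.0635)[1:])
E
```

```text
clock: 35.1
position: [0.5356, 0.0092, 0.0934]
tool_rot: [3.141, -0.001, 1.844]
force: [-10.5, 2.1, 36.5]
grip_width: 0.0529
[0.53562069 0.00919362 0.09342321] [ 1.79948829e+02 -5.12408772e-02  1.05631334e+02] [-10.46159722   2.06022472  36.48192779] [ 0.52912126  1.95190903 -0.13520669] 0.052879586593855485
clock: 35.5
position: [0.5354, 0.0091, 0.092]
tool_rot: [-3.141, 0.0, 1.845]
force: [-0.4, 0.1, -0.1]
grip_width: 0.0853
clock: 36.0
position: [0.5367, 0.0091, 0.2559]
tool_rot: [3.136, 0.0, 1.845]
force: [-0.4, 0.2, -0.9]
grip_width: 0.0854
clock: 36.8
position: [0.4653, -0.2508, 0.2815]
tool_rot: [-3.141, -0.001, 1.845]
force: [0.8, 1.1, -0.3]
grip_width: 0.0852
blue [286.85 215.92] [0.5233 0.0596 0.0635] (np.float64(107.0), np.float64(-0.0005))
orange [305.05 210.85] [0.5369 0.0095 0.0635] (np.float64(105.0), np.float64(-0.0005))
yellow [323.05 205.53] [ 0.5513 -0.0403  0.0635] (np.float64(108.0), np.float64(-0.0005))
```

View pics/x0.png

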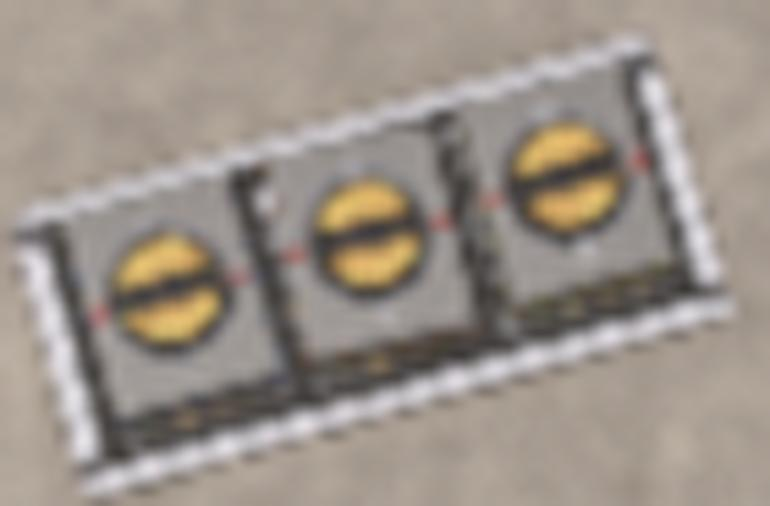

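View pics/x1.png

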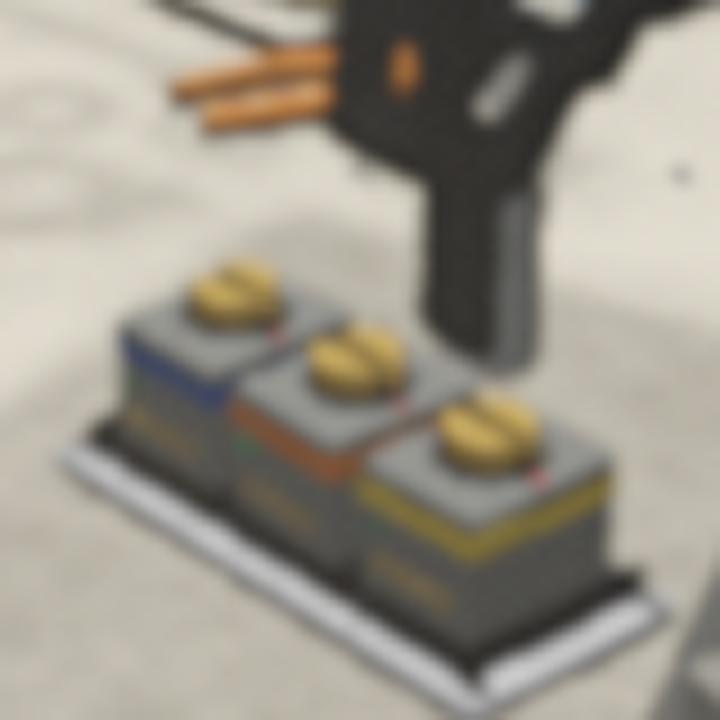

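```bash
cat > ecc.py <<'E'
from h import *
import sys
def patch(T,P,z,r,yaw=np.radians(15.6),n=81):
    g=np.linspace(-r,r,n);X,Y=np.meshgrid(g,g,indexing="ij");c,s=np.cos(yaw),np.sin(yaw)
    cm=C["top"];W=np.stack([P[0]+c*X-s*Y,P[1]+s*X+c*Y,np.full_like(X,z)],-1)@cm["R"].T+cm["t"]
    u=(cm["fx"]*W[...,0]/W[...,2]+cm["cx"]).astype(np.float32);v=(cm["fy"]*W[...,1]/W[...,2]+cm["cy"]).astype(np.float32)
    return cv2.remap(T,u,v,cv2.INTER_CUBIC).astype(np.float32).mean(2) if 0 else cv2.cvtColor(cv2.remap(T,u,v,cv2.INTER_CUBIC),cv2.COLOR_RGB2GRAY).astype(np.float32)
def run(f):
    T=np.load(f);pos={"b":(.5233,.0596),"o":(.537,.0097),"y":(.5513,-.0403)}
    for r in (.0125,.018,.021):
      for a,b in (("b","y"),("b","o"),("y","o")):
        A=patch(T,pos[a],.06,r);B=patch(T,pos[b],.06,r);M=np.eye(2,3,dtype=np.float32)
        try:
            cc,M=cv2.findTransformECC(A,B,M,cv2.MOTION_EUCLIDEAN,(3,200,1e-6),None,5)
            # array rows=X, cols=Y ; rotation sign printed raw
            print(f,r,a,b,"cc",round(cc,3),"rot",round(np.degrees(np.arctan2(M[1,0],M[0,0])),2))
        except cv2.error as e: print("fail",a,b,r)
for f in sys.argv[1:]: run(f)
E
python3 ecc.py T4.npy T5.npy T6.npy
```

```text
T4.npy 0.0125 b y cc 0.968 rot -0.42
T4.npy 0.0125 b o cc 0.966 rot 3.16
T4.npy 0.0125 y o cc 0.985 rot 3.06
T4.npy 0.018 b y cc 0.93 rot 0.23
T4.npy 0.018 b o cc 0.946 rot 3.4
T4.npy 0.018 y o cc 0.971 rot 2.86
T4.npy 0.021 b y cc 0.916 rot 0.31
T4.npy 0.021 b o cc 0.937 rot 3.86
T4.npy 0.021 y o cc 0.965 rot 2.8
T5.npy 0.0125 b y cc 0.966 rot -0.41
T5.npy 0.0125 b o cc 0.973 rot 2.58
T5.npy 0.0125 y o cc 0.978 rot 3.03
T5.npy 0.018 b y cc 0.931 rot 0.24
T5.npy 0.018 b o cc 0.955 rot 2.3
T5.npy 0.018 y o cc 0.964 rot 2.32
T5.npy 0.021 b y cc 0.917 rot 0.34
T5.npy 0.021 b o cc 0.946 rot 3.07
T5.npy 0.021 y o cc 0.958 rot 2.64
T6.npy 0.0125 b y cc 0.967 rot -0.43
T6.npy 0.0125 b o cc 0.979 rot 1.56
T6.npy 0.0125 y o cc 0.973 rot 2.23
T6.npy 0.018 b y cc 0.933 rot 0.31
T6.npy 0.018 b o cc 0.959 rot 1.45
T6.npy 0.018 y o cc 0.959 rot 2.19
T6.npy 0.021 b y cc 0.915 rot 0.38
T6.npy 0.021 b o cc 0.947 rot 2.49
T6.npy 0.021 y o cc 0.955 rot 2.36
```

Comparing the patches, orange is still turned about 2° relative to blue and yellow (control pair 0.3°). I'll grip again and release at 2° more yaw.

```bash
python3 -m crank '{"travel":[[7,26,-3],[7,26,-3],[7,26,-3],[7,26,-3],[7,26,-3],[7,26,-3],[7,26,-3],[7,26,-3]],"rot":[[0,0,0],[0,0,0],[0,0,0],[0,0,0],[0,0,0],[0,0,0],[0,0,0],[0,0,0]]}'; python3 -m crank '{"travel":[[0,0,-4],[0,0,-8],[0,0,-12],[0,0,-14.5],[0,0,-16],[0,0,-16],[0,0,-16]],"rot":[[0,0,1],[0,0,1],[0,0,1],[0,0,1],[0,0,1],[0,0,1],[0,0,1]]}'; python3 -m crank '{"travel":[[0,0,0],[0,0,0],[0,0,0],[0,0,0],[0,0,0],[0,0,0]],"rot":[[0,0,0],[0,0,0],[0,0,0],[0,0,0],[0,0,0],[0,0,0]]}' -1 100; python3 -c "
from h import *
s=bot.observe();p=s['position'];print(p,np.degrees(s['tool_rot']),s['force'],s['moment'],s['grip_width'])"
python3 -m crank '{"travel":[[0,0,0.1],[0,0,0.15],[0,0,0.15],[0,0,0.15],[0,0,0.15]],"rot":[[0,0,0],[0,0,0],[0,0,1.2],[0,0,1.2],[0,0,1.2]]}'; python3 -c "
from h import *
s=bot.observe();p=s['position'];print(p,np.degrees(s['tool_rot']),s['force'],s['moment'],s['grip_width'])"
```

```text
clock: 37.7
position: [0.5352, 0.01, 0.2518]
tool_rot: [-3.141, 0.0, 1.848]
force: [-0.3, -0.4, 0.5]
grip_width: 0.085
clock: 38.4
position: [0.5358, 0.0086, 0.093]
tool_rot: [3.141, 0.0, 1.862]
force: [0.1, 0.4, 0.1]
grip_width: 0.0858
clock: 39.0
position: [0.536, 0.0092, 0.0937]
tool_rot: [3.14, -0.0, 1.863]
force: [-5.6, 1.5, 25.4]
grip_width: 0.0532
[0.53597351 0.00921309 0.09374653] [ 1.79887671e+02 -1.80582124e-02  1.06726266e+02] [-5.55032681  1.46958467 25.4400472 ] [ 0.20997965  1.19281947 -0.21860641] 0.05319932647604068
clock: 39.5
position: [0.5356, 0.0092, 0.0939]
tool_rot: [3.141, -0.0, 1.884]
force: [-1.2, -0.1, 6.3]
grip_width: 0.0531
[0.53562215 0.00916776 0.09386594] [ 1.79975499e+02 -4.05311353e-03  1.07970458e+02] [-1.18008885 -0.08191243  6.3457468 ] [0.18493938 0.11159499 0.06505779] 0.053094588875170504
```

```bash
python3 -m crank '{"travel":[[0,0,-0.04],[0,0,-0.04],[0,0,-0.04],[0,0,-0.04]],"rot":[[0,0,-0.2],[0,0,-0.2],[0,0,-0.2],[0,0,-0.2]]}' 1; python3 -m crank '{"travel":[[0,0,3],[0,0,8],[0,0,13],[0,0,16],[0,0,16]],"rot":[[0,0,0],[0,0,0],[0,0,0],[0,0,0],[0,0,0]]}'; python3 -m crank '{"travel":[[-7,-26,3],[-7,-26,3],[-7,-26,3],[-7,-26,3],[-7,-26,3],[-7,-26,3],[-7,-26,3],[-7,-26,3]],"rot":[[0,0,0],[0,0,0],[0,0,0],[0,0,0],[0,0,0],[0,0,0],[0,0,0],[0,0,0]]}'; python3 - <<'E'
from h import *
T=bot.grab_frame('top');S=bot.grab_frame('side');np.save("T7.npy",T)
crop('top',T,(272,190,342,236),11,'pics/y0.png')
crop('side',S,(200,150,340,260),5,'pics/y1.png')
def brass(im,c,r=7):
    x,y=c;sub=im[y-r:y+r+1,x-r:x+r+1].astype(float)
    w=np.clip((sub[...,0]-sub[...,2])-45,0,60)
    yy,xx=np.mgrid[y-r:y+r+1,x-r:x+r+1]
    return (w*xx).sum()/w.sum(),(w*yy).sum()/w.sum()
for nm,c in (("blue",(287,216)),("orange",(305,211)),("yellow",(323,206))):
    t=brass(T,c);P=ray("top",*t,.0635);print(nm,np.round(t,2),P.round(4),slot_angle(T,*t,.0635)[1:])
E
python3 ecc.py T7.npy
```

```text
clock: 39.9
position: [0.5354, 0.0091, 0.0932]
tool_rot: [-3.141, -0.0, 1.881]
force: [0.4, 0.2, 0.2]
grip_width: 0.0854
clock: 40.4
position: [0.5368, 0.0091, 0.2571]
tool_rot: [3.136, 0.001, 1.881]
force: [0.0, 0.0, -0.9]
grip_width: 0.0851
clock: 41.2
position: [0.4653, -0.2508, 0.2827]
tool_rot: [-3.141, -0.001, 1.88]
force: [0.4, 0.6, -0.2]
grip_width: 0.0855
blue [286.86 215.92] [0.5233 0.0596 0.0635] (np.float64(107.0), np.float64(-0.0005))
orange [305.05 210.83] [0.537  0.0095 0.0635] (np.float64(106.0), np.float64(0.0))
yellow [323.06 205.52] [ 0.5513 -0.0403  0.0635] (np.float64(108.0), np.float64(-0.0005))
T7.npy 0.0125 b y cc 0.968 rot -0.46
T7.npy 0.0125 b o cc 0.981 rot 1.07
T7.npy 0.0125 y o cc 0.973 rot 1.79
T7.npy 0.018 b y cc 0.932 rot 0.26
T7.npy 0.018 b o cc 0.966 rot 0.87
T7.npy 0.018 y o cc 0.953 rot 1.54
T7.npy 0.021 b y cc 0.922 rot 0.24
T7.npy 0.021 b o cc 0.95 rot 1.38
T7.npy 0.021 y o cc 0.948 rot 1.49
```

View pics/y0.png

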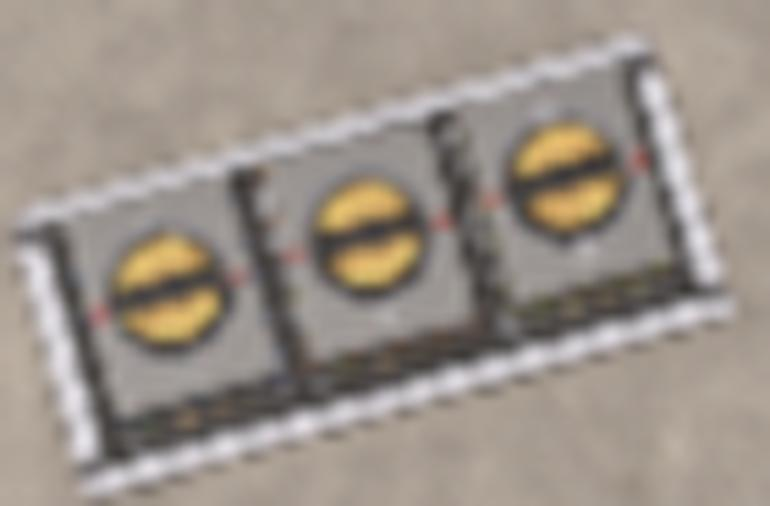

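View pics/y1.png

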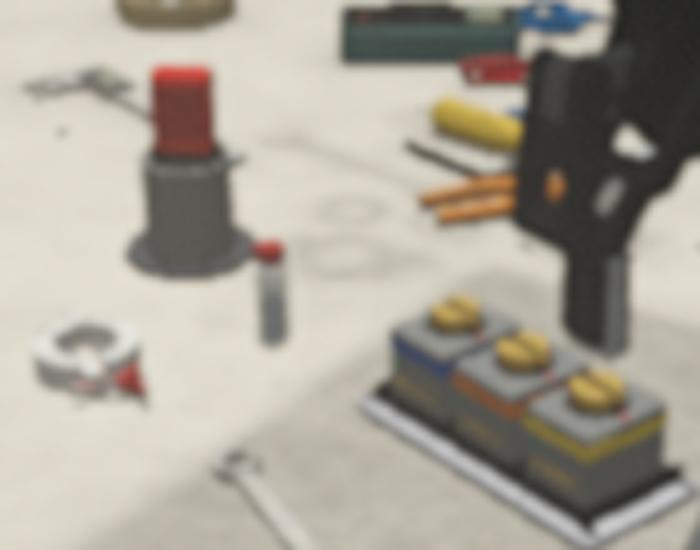

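```bash
python3 - <<'E'
from h import *
a=cv2.cvtColor(np.load("T.npy"),cv2.COLOR_RGB2GRAY).astype(int);b=cv2.cvtColor(np.load("T7.npy"),cv2.COLOR_RGB2GRAY).astype(int)
m=(abs(a-b)>35).astype(np.uint8);n,l,st,c=cv2.connectedComponentsWithStats(m)
print([(list(s),) for s in st[1:] if s[4]>8])
print(bot.job_done())
E
```

```text
[([np.int32(343), np.int32(163), np.int32(172), np.int32(174), np.int32(13670)],), ([np.int32(295), np.int32(201), np.int32(16), np.int32(5), np.int32(23)],), ([np.int32(300), np.int32(209), np.int32(11), np.int32(8), np.int32(48)],), ([np.int32(282), np.int32(211), np.int32(10), np.int32(10), np.int32(44)],), ([np.int32(300), np.int32(218), np.int32(16), np.int32(7), np.int32(40)],), ([np.int32(492), np.int32(243), np.int32(7), np.int32(9), np.int32(33)],), ([np.int32(327), np.int32(302), np.int32(13), np.int32(8), np.int32(72)],), ([np.int32(350), np.int32(311), np.int32(10), np.int32(7), np.int32(23)],), ([np.int32(352), np.int32(333), np.int32(67), np.int32(56), np.int32(430)],), ([np.int32(270), np.int32(334), np.int32(37), np.int32(19), np.int32(400)],), ([np.int32(241), np.int32(352), np.int32(129), np.int32(48), np.int32(1986)],), ([np.int32(286), np.int32(361), np.int32(15), np.int32(20), np.int32(94)],), ([np.int32(0), np.int32(374), np.int32(52), np.int32(26), np.int32(765)],), ([np.int32(381), np.int32(375), np.int32(9), np.int32(5), np.int32(13)],), ([np.int32(392), np.int32(374), np.int32(13), np.int32(7), np.int32(33)],), ([np.int32(261), np.int32(378), np.int32(23), np.int32(22), np.int32(284)],), ([np.int32(278), np.int32(378), np.int32(67), np.int32(22), np.int32(1088)],), ([np.int32(243), np.int32(383), np.int32(10), np.int32(17), np.int32(91)],), ([np.int32(383), np.int32(389), np.int32(6), np.int32(11), np.int32(12)],)]
the job is handed in; nothing more can be done
None
```

The orange module is on the floor of the middle bay, all three screws are locked, and the driver is hanging upright in its stand. The job was handed in at about 41 s of the 72 s allowed.

- **Module:** it met firm floor contact when I pressed it down. In the last top view its screw lies within about 0.4 mm of the line between its neighbours.
- **Screws:** blue and orange were both about 15° from open. I turned each clockwise until the torque rose well above the 0.05 N m needed to turn it (0.41 and 0.35 N m). Yellow was already locked and I left it alone. In the last top view the slots read 107° (blue), 106° (orange) and 108° (yellow), so all three run across.
- **Late correction:** locking orange twisted its module about 3° within the bay's play. I squared it with the gripper after the driver was back in its stand; the first two tries fell short and the third left about 1.2° against its neighbours. That is the one imperfect check, and it is close to what the camera can resolve.
- **Other things on the worktop:** comparing first and last top views, the only changes on the visible worktop are at the blue and orange modules. The arm hid the area around the module's start position (the black vial, gaskets and beaker) in that comparison. A top view about 9 s earlier showed them still standing where they were.

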